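# Spring and locking collar on a tiller shaft

## Task

Put the return spring and its locking collar back on the keyed drive shaft that stands in the bench vise. Thread the spring over the shaft end with its turned-in tail downward, pressing only lightly and twisting a little whenever it snags, until it sits home on the dark dog ring; then pass the brass collar over the shaft, lugs down, push it down against the spring into the shaft's round groove and turn it an eighth of a turn so that it stays locked when you let go. Never force the parts on the shaft (a push of 15 N is plenty) and leave the other things on the bench alone.

Things in the scene. Friction and masses are not known exactly. Their poses are not given: they have to be found in the camera images.
- shoulder (a point): Centre of the top face of the dark dog ring (54 mm diameter) on the vertical shaft: the spring's seat. On the shaft's axis; z up along the shaft; x points along the vise from its screw handle to its anvil. Above it the shaft is 34 mm thick with 4 straight keyways 90 deg apart, each 6.8 mm wide and 6 mm deep (22 mm core).
- groove (a point): On the shaft's axis, 44 mm above the shoulder: middle of a round groove (bare 22 mm core all round) from 38 to 50 mm above the shoulder, where the collar's lugs go. The keyways run in line above and below it. How the keyways are turned about the axis differs every time and is not measured (these points do not turn with them): it must be seen or felt. The shaft is clamped and does not turn.
- lands_top (a point): On the shaft's axis, 64 mm above the shoulder: top of the full-thickness shaft with the keyways' open ends (outer edge chamfered over the last 4 mm). Here the spring's tail or the collar's lugs snag when they are not over a keyway; the tail may snag again at the groove's lower edge (38 mm).
- shaft_tip (a point): Centre of the shaft's top end, 72 mm above the shoulder: a bare 22 mm core from 64 to 66 mm, then a taper to 16 mm diameter.
- spring: Grey coil compression spring, 46.8 mm outer diameter, 60 mm free length, 4.2 mm wire, clear bore 37 mm, upright in the tray, 0.1 to 0.16 kg. Origin: centre of its underside; z up along it. Stiffness 0.6 N/mm over the whole length (a part of the length is stiffer in proportion), 24 mm travel. Home: origin at the shoulder. Its yaw may slip by some 0.2 rad when gripped.
- tail (a point): Inner end of the spring's turned-in tail: the wire end of the bottom coil, bent straight inward along the spring's +x axis and pressed square (4.2 mm wide), reaching to 12 mm from the spring's centre, 2 mm above its underside. The tail must run down one of the four keyways, any one; it fits within about 0.08 rad.
- collar: Brass locking collar, lying flat in the tray, lugs down: octagon 50 mm across flats, 15 mm high, 0.09 to 0.14 kg. Origin: centre of its underside; z up; +x in the middle of a flat. Bore 37.4 mm. It meets the top of the free spring 60 mm above the shoulder. With its underside 38 to 45 mm above the shoulder its lugs are in the groove and it turns freely.
- lug (a point): Inner end of one of the collar's four lugs, at its +x: 12 mm from the centre; lugs 90 deg apart, 3.8 mm wide, in the bottom 5 mm. They pass the keyways (within about 0.08 rad). In the groove, turned 45 deg either way, they lie under the full-thickness part above; let go, the spring lifts the collar until they bear there (underside 45 mm above the shoulder, about 9 N).
- tray: Shallow dark steel parts tray, fixed, 220 by 340 mm (long side along its y), floor 3 mm above the bench, rim 12 mm high. Origin: centre of its underside. Spring and collar stand about 20 mm from its centre towards -x and about 80 mm either side of it along y, either way round; bearing and pinion along its +x side.
- vise: Blue bench vise, fixed to the bench, holding the shaft upright. Origin: on the bench, on the shaft's axis, 145 mm below the shoulder. Jaws 104 mm wide along its y, jaw tops 28 mm below the shoulder; screw handle 135 mm towards its -x, anvil (100 mm high) up to 130 mm towards its +x.
- bearing: Ball bearing, 47 mm diameter, 14 mm high, in the tray at the +x side. Leave it. Origin: centre of its underside.
- pinion: Small dark gear, 46 mm diameter, 24 mm high, in the tray at the +x side. Leave it. Origin: centre of its underside.
- screwdriver: Red screwdriver, 200 mm long, lying on the bench. Leave it. Origin: middle of its underside.
- hammer: Hammer with a wooden handle, 260 mm long, head 80 mm wide, lying on the bench. Leave it. Origin: middle of its underside.
- wrench: Steel wrench, 180 mm long, lying on the bench. Leave it. Origin: middle of its underside.
- oil: Yellow oil bottle, 52 mm diameter, 130 mm high, standing on the bench. Leave it. Origin: middle of its underside.
- jar: Amber jar, 68 mm diameter, 85 mm high, standing on the bench. Leave it. Origin: middle of its underside.
Not all that is in view belongs to the job. Of the things that look like the collar, the smallest one is meant.

How it is judged:
By the outcome, as a careful person would: the job done as asked, in the order asked, and still so for the second after the job is handed in, with the robot touching nothing.
It also fails if it takes over 72 s, if anything falls off the work surface, if the arm or the gripper's body presses on something with over 40 N, if the wrist force passes 120 N, or if a joint passes its speed limit or range.

## Robot

A 6-joint arm with a two-finger parallel gripper is mounted at the origin on the work surface. World frame = base frame: x ahead of the robot, y to its left, z up, the work surface at z = 0. Lengths are in mm, angles in rad, forces in N, time in s.
With the tool pointing down it reaches from about 275 to 825 mm from the base axis. Payload 4.9 kg.
Tool frame: the origin (TCP) lies on the centre line of the jaws, within the pads' length; the fingertips stand 17 mm ahead of it and the grasp point (between the pads) lies 2 mm behind it (bot.nose_length is the distance from the TCP to the fingertips, in mm); z points along the fingers, y is the direction in which the jaws open and shut (so a half turn about z gives the same grasp; the last joint's range is limited). The gripper opens to 85 mm and grips with 20 to 120 N. Pads are 22 mm wide; open, the fingers measure 114 mm over their backs; the gripper's body (76 mm by 85 mm) begins 54 mm behind the grasp point. The pads swing forward as they close: fully open they stand 13 mm farther back than shut.
Start: joints at [-0.134, 0.326, -0.193, 1.052, 0, 1.437], TCP at [550.017, 0.009, 248.281] pointing down, gripper open.
Joint ranges: [-2.65, 2.65], [-0.97, 1.79], [-1.3, 1.35], [-1.93, 2.1], [-1.47, 1.37], [-3.14, 3.14]. Speed limits (rad/s): [2.57, 2.57, 3.14, 3.14, 3.14, 3.14].

## Interface

Orientations are given as [roll, pitch, yaw] about the fixed x, y, z axes, in that order (R = Rz(yaw) Ry(pitch) Rx(roll)).
In Python, from rig import telemetry, get_image, job, bot gives the robot as it stands.
- The arm moves only by the tool apply_moves, never from a script. Its argument "plan" is a list of rows, each a list of 3 entries, a list of its own where there are three numbers: the shift along the world's x, y, z in m, then the turn, a rotation vector about the world's x, y, z in degrees, then the finger opening in m, from 0 to 0.0854. In form: [[[tx, ty, tz], [ax, ay, az], hand], ...]. A call has 1 to 10 rows; each row shifts and turns the commanded pose from where the row before left it; what a row does not reach is not made up. A row lasts 1/10 s, in which the tool goes at most 50 mm and 8.59 degrees, less where a joint would pass 70% of its speed; a pose out of reach is approached as far as the arm can. A call is refused whole if a number of a shift passes 0.05 or a number of a turn 8.59, either way. A call with a gripper value outside its range is refused whole. The fingers move at their own pace and stop on an object; "newtons" is the grip in N (left out, the last holds). Time passes only in rows, so rows that do not move let the fingers close. It gives the time, the measured TCP pose, the force and the opening at its end, in the units of the state.
- telemetry.state(): the state, without advancing time (a new reading comes with each control period).
- get_image(name): name is "scene" or "side" or "wrist"; returns a dict with "image" (420x560x3 uint8, blue, green, red), "z_map" (420x560 float32, mm along the optical axis (not along the pixel's ray), 0 where there is no reading), "mtx" (3x3 intrinsics, pixels), "extrinsics" (4x4, takes a point from camera to world coordinates); the wrist camera has in their place "hand_eye" (4x4, takes a point from camera to tool coordinates, whose origin is the TCP and whose axes are the flange's). Camera axes: x right, y down, z forward; pixel columns grow to the right and rows downward; lengths in mm; the calibration is good to about 2 mm. A picture is of the moment at which its call begins: read the wrist's pose just before it.
- job.finish_job(): hands the job in, once; it reports no verdict.
The state is a dict: "t": time; "joint_pos": joint angles; "dq": joint speeds; "tau": joint torques, N m; "ee_pos": TCP position; "tool_rot": TCP orientation; "wrist_force": force on the tool from outside, world axes, zero at the start; "torque": the same for the moment, N m; "gripper_width": finger opening in mm.
Only numpy, scipy, OpenCV 4.12 (cv2) and the standard library are available. Lean on these libraries where they do the work, as an engineer would, in place of code of your own. Each camera call takes 0.05 s, during which the arm holds its last target.

## Working session

There is one attempt and no reset: what is moved stays moved. The work goes in short steps, Python scripts to look and compute and a tool call to move; the robot and the scene stay as the last step left them, time stands still between calls to the robot, and variables do not carry over. Pictures are saved under pics/ and viewed, and the job is handed in when it is done.

Besides the shell and the picture viewer there is one more tool, called after "Request:" by a JSON object that holds its "op" and its "data". apply_moves: Moves the arm, as the interface text tells. Its arguments: {"type":"object","properties":{"plan":{"type":"array","items":{"type":"array"}},"newtons":{"type":"number"}},"required":["plan"]}

```bash
ls; mkdir -p pics
python3 - <<'E'
from rig import telemetry,get_image,bot
import cv2
print(telemetry.state(), bot.nose_length)
for n in ['scene','side','wrist']:
    d=get_image(n); cv2.imwrite(f'pics/{n}0.png',d['image']); print(n,d['mtx'].tolist(),(d.get('extrinsics') if 'extrinsics' in d else d['hand_eye']).round(4).tolist())
E
```

```text
pics
{'t': 0.0, 'joint_pos': array([-1.34233700e-01,  3.26966415e-01, -1.93587169e-01,  1.05198717e+00,
       -4.18820154e-06,  1.43655708e+00]), 'dq': array([-1.55214571e-04,  2.67974006e-05, -6.32059523e-04, -1.16662983e-03,
       -1.82783542e-05, -1.87313345e-03]), 'tau': array([-1.24197268e-03, -4.43398941e+01,  2.62443137e+01,  1.56443648e-02,
       -1.97191571e-04, -6.55614656e-06]), 'ee_pos': array([5.49449533e+02, 6.60441327e-02, 2.47488286e+02]), 'tool_rot': array([-3.13986336e+00, -2.29317482e-04,  1.57080168e+00]), 'wrist_force': array([ 0.58941567, -1.4628158 , -0.05920195]), 'torque': array([ 0.00177265, -0.02203246, -0.0634305 ]), 'gripper_width': 85.43745773629009} 17.0
scene [[486.58453297066865, 0.0, 279.46325471384034], [0.0, 486.58453297066865, 219.34920074668048], [0.0, 0.0, 1.0]] [[-0.7252, 0.479, -0.4946, 1118.8754], [0.6885, 0.4969, -0.5283, 552.6579], [-0.0073, -0.7237, -0.6901, 930.5563], [0.0, 0.0, 0.0, 1.0]]
side [[546.9258644130665, 0.0, 274.4583764620828], [0.0, 546.9258644130665, 214.97710835358205], [0.0, 0.0, 1.0]] [[0.5057, 0.5532, -0.662, 1665.234], [0.8626, -0.3133, 0.3971, -728.9972], [0.0122, -0.7719, -0.6356, 1220.8017], [0.0, 0.0, 0.0, 1.0]]
wrist [[344.35579637558243, 0.0, 279.7403541961085], [0.0, 344.35579637558243, 206.64853975824758], [0.0, 0.0, 1.0]] [[0.0005, -0.9557, -0.2943, 74.603], [1.0, 0.0006, -0.0002, 0.9429], [0.0004, -0.2943, 0.9557, -125.7176], [0.0, 0.0, 0.0, 1.0]]
```

View pics/scene0.png

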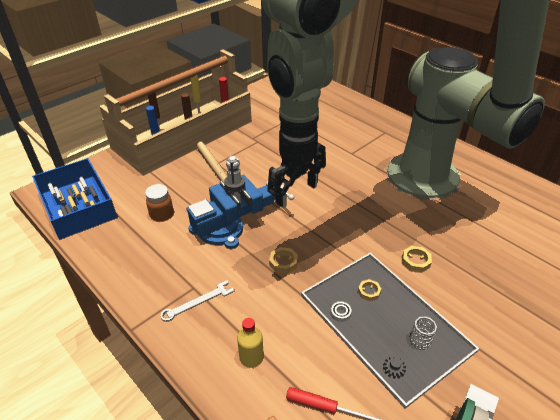

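View pics/side0.png

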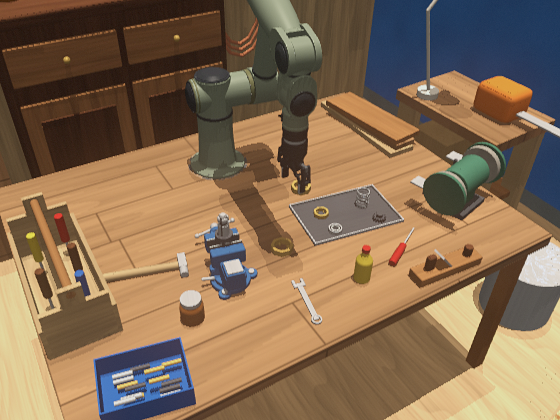

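View pics/wrist0.png

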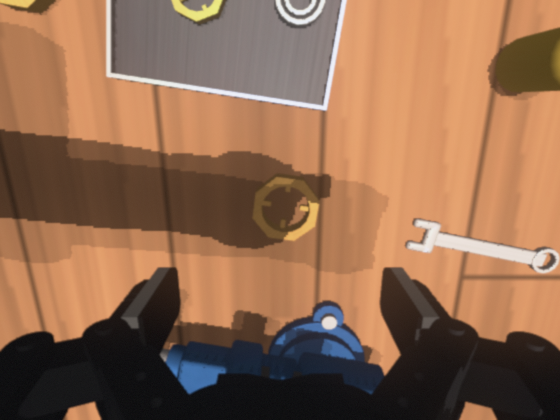

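Scene view: collar candidates are (370,289) in the tray, (283,258) on the bench and (417,257) on the bench. The spring is at (423,332) and the shaft at (233,170). I'll measure the sizes and positions.

```bash
cat > h.py <<'E'
import numpy as np,cv2
from rig import telemetry,get_image,job,bot
from scipy.spatial.transform import Rotation as Ro
def tool():
    s=telemetry.state(); T=np.eye(4); T[:3,:3]=Ro.from_euler('xyz',s['tool_rot']).as_matrix(); T[:3,3]=s['ee_pos']; return T,s
def grab(n):
    T,s=tool(); d=get_image(n)
    d['E']=d['extrinsics'] if 'extrinsics' in d else T@d['hand_eye']
    return d
def cloud(d):
    z=d['z_map']; v,u=np.indices(z.shape); K=d['mtx']
    P=np.stack([(u-K[0,2])/K[0,0]*z,(v-K[1,2])/K[1,1]*z,z],-1)
    P=P@d['E'][:3,:3].T+d['E'][:3,3]; P[z<=0]=np.nan; return P
def ray(d,u,v,h):
    K=d['mtx']; r=d['E'][:3,:3]@np.array([(u-K[0,2])/K[0,0],(v-K[1,2])/K[1,1],1]); o=d['E'][:3,3]
    return o+r*(h-o[2])/r[2]
def proj(d,p):
    E=np.linalg.inv(d['E']); c=E[:3,:3]@np.asarray(p)+E[:3,3]; q=d['mtx']@c; return q[:2]/q[2]
E
python3 - <<'E'
from h import *
d=grab('scene');P=cloud(d);hsv=cv2.cvtColor(d['image'],cv2.COLOR_BGR2HSV)
ye=cv2.inRange(hsv,(20,110,70),(32,255,255))
n,l,st,c=cv2.connectedComponentsWithStats(ye)
for i in range(1,n):
    if st[i,4]>60:
        q=P[l==i]; q=q[np.isfinite(q[:,0])]; print(st[i],c[i].round(),np.nanmedian(q,0).round(),np.percentile(q,[3,97],axis=0).round(0).tolist())
for nm,(u,v) in dict(trL=(303,294),trT=(371,255),trR=(476,348),trB=(407,403)).items(): print(nm,ray(d,u,v,12).round())
# spring
q=P[315:350,408:440].reshape(-1,3); q=q[(q[:,2]>20)&(q[:,2]<80)]; print('spr',len(q),np.percentile(q,[3,50,97],axis=0).round())
q=P[150:185,215:250].reshape(-1,3); 
for a,b in [(150,170),(185,205),(205,225)]:
    w=q[(q[:,2]>a)&(q[:,2]<b)]; print(a,len(w),np.percentile(w,[3,50,97],axis=0).round() if len(w) else 0)
cv2.imwrite('pics/crop1.png',cv2.resize(d['image'][130:250,170:330],None,fx=5,fy=5,interpolation=3))
cv2.imwrite('pics/crop2.png',cv2.resize(d['image'][250:390,320:480],None,fx=4,fy=4,interpolation=3))
E
```

```text
[190  75  11  28 210] [196.  89.] [ 306. -721.  120.] [[287.0, -776.0, 70.0], [314.0, -713.0, 168.0]]
[404 246  28  21 210] [417. 256.] [312. 194.  21.] [[276.0, 160.0, 18.0], [342.0, 224.0, 24.0]]
[359 279  22  18 141] [369. 288.] [472. 173.  19.] [[451.0, 148.0, 6.0], [497.0, 196.0, 22.0]]
[237 327  27  41 823] [250. 347.] [802. 124.  75.] [[775.0, 98.0, 12.0], [816.0, 135.0, 105.0]]
trL [596.  73.  12.]
trT [384. 106.  12.]
trR [432. 429.  12.]
trB [639. 400.  12.]
spr 392 [[476. 313.  22.]
 [503. 334.  48.]
 [520. 355.  64.]]
150 83 [[ 529. -238.  151.]
 [ 549. -222.  161.]
 [ 559. -214.  169.]]
185 62 [[ 529. -236.  186.]
 [ 548. -223.  198.]
 [ 557. -213.  204.]]
205 107 [[ 528. -243.  206.]
 [ 545. -227.  211.]
 [ 558. -216.  220.]]
```

View pics/crop1.png

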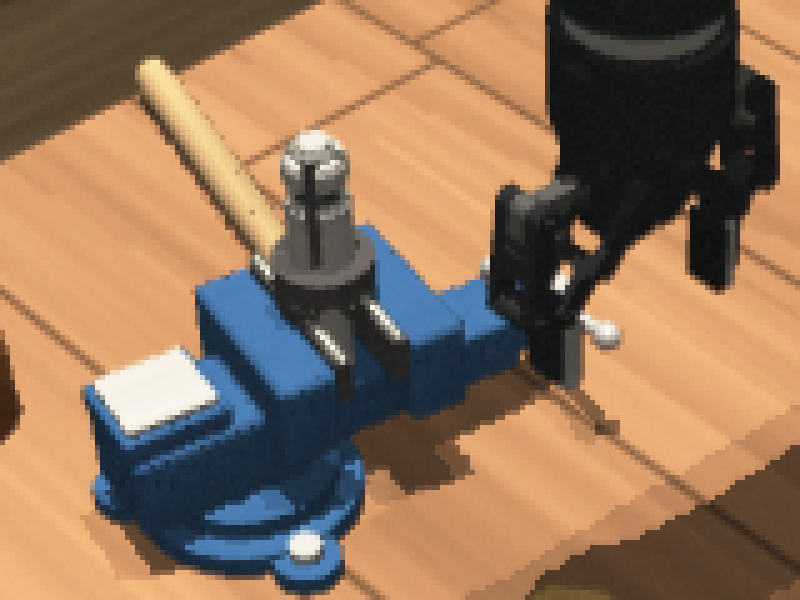

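View pics/crop2.png

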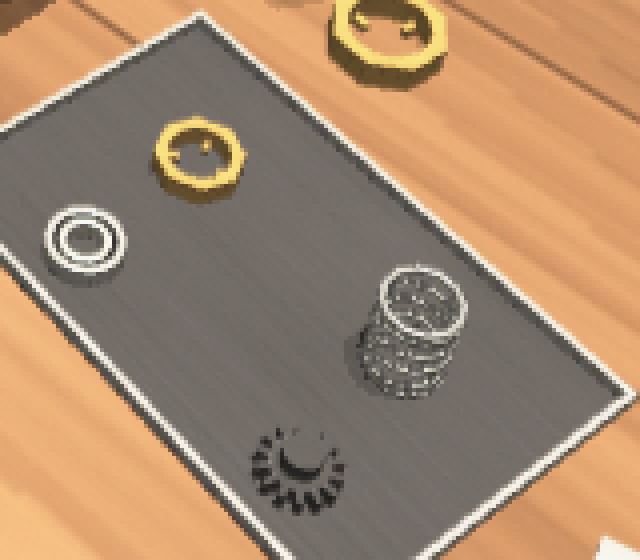

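Collar choice: the bench rings measure about 65 mm across and the tray ring at (370,289) about 48 mm, so the tray one is meant. Next I'll look at the shaft end with the wrist camera to read the keyways.

Request:
{"op": "apply_moves", "data": {"plan": [[[0,0,0.04],[0,0,0],0.085],[[0,-0.036,0.04],[0,0,0],0.085],[[0,-0.048,0],[0,0,0],0.085],[[-0.003,-0.048,0],[0,0,0],0.085],[[-0.003,-0.048,0],[0,0,0],0.085],[[0,-0.048,0],[0,0,0],0.085],[[0,0,0],[0,0,0],0.085],[[0,0,0],[0,0,0],0.085]]}}

```text
t: 1.0
ee_pos: [543.6, -226.4, 324.8]
tool_rot: [-3.141, -0.001, 1.568]
wrist_force: [1.1, 0.7, 0.1]
gripper_width: 85.2
```

Run:
```python
from h import *
d=grab('wrist');print(tool()[1]['ee_pos'],tool()[1]['tool_rot'])
np.save('shaft.npy',d,allow_pickle=True)
cv2.imwrite('pics/w1.png',d['image'])
u,v=proj(d,[543,-228,215]).astype(int);print(u,v)
cv2.imwrite('pics/w1c.png',cv2.resize(d['image'][v-70:v+70,u-80:u+80],None,fx=5,fy=4.2*5/4.2,interpolation=2)[:600])
```

```text
[ 543.71512468 -225.30515304  325.02398874] [-3.14081948e+00 -9.52028672e-04  1.57011265e+00]
277 211
```

View pics/w1.png

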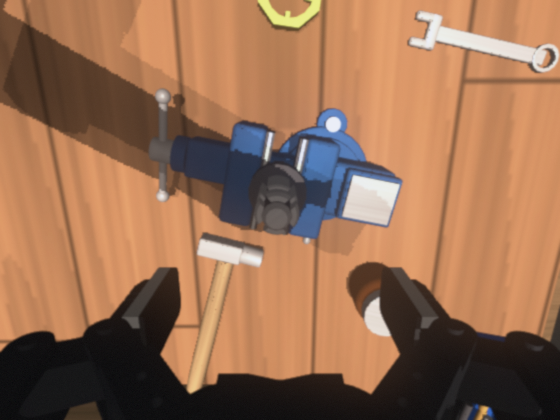

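View pics/w1c.png

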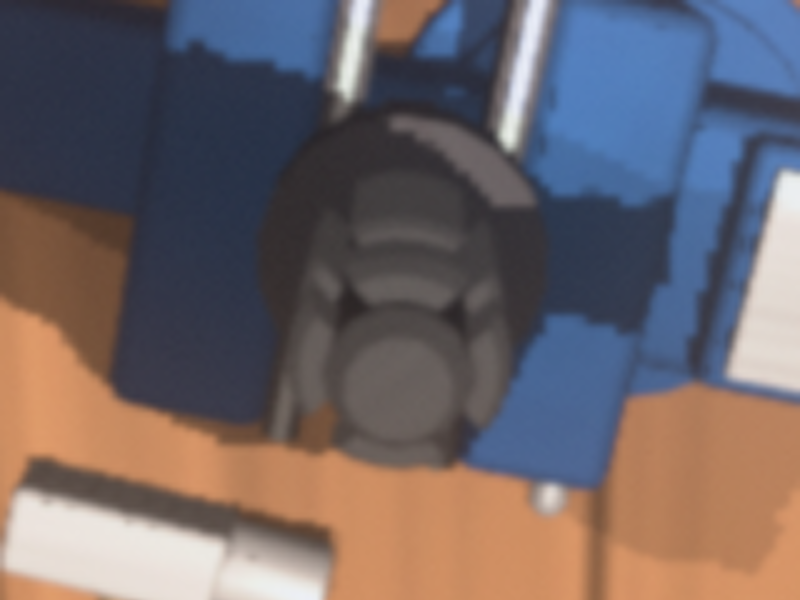

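Request:
{"op": "apply_moves", "data": {"plan": [[[0,-0.034,0],[8.55,0,0],0.085],[[0,0,-0.04],[8.55,0,0],0.085],[[0,0,-0.04],[0,0,0],0.085],[[0,0,0],[0,0,0],0.085],[[0,0,0],[0,0,0],0.085]]}}

```text
t: 1.55
ee_pos: [544.2, -257.7, 246.0]
tool_rot: [-3.141, -0.3, 1.573]
wrist_force: [0.3, -0.1, 0.2]
gripper_width: 85.4
```

Run:
```python
from h import *
d=np.load('shaft.npy',allow_pickle=True).item()
print('first est',ray(d,277,218.6,217))
d=grab('wrist');print(tool()[1]['ee_pos'],tool()[1]['tool_rot']); print(d['E'].round(3))
np.save('shaft2.npy',d,allow_pickle=True)
u,v=proj(d,[543,-228,210]).astype(int);print(u,v)
g=d['image'][v-55:v+55,u-70:u+70]; g=np.clip(g.astype(float)*1.8,0,255).astype(np.uint8)
cv2.imwrite('pics/w2c.png',cv2.resize(g,None,fx=5.4,fy=5.4,interpolation=2)); print(u-70,v-55)
```

```text
first est [ 542.37562442 -232.61743086  217.        ]
[ 544.98803    -258.14635314  247.71722723] [ 3.13954999 -0.29730002  1.57371311]
[[ 1.00000e+00  3.00000e-03 -1.00000e-03  5.45158e+02]
 [ 3.00000e-03 -1.00000e+00  1.00000e-03 -2.23468e+02]
 [-1.00000e-03 -1.00000e-03 -1.00000e+00  3.88305e+02]
 [ 0.00000e+00  0.00000e+00  0.00000e+00  1.00000e+00]]
275 215
205 160
```

View pics/w2c.png

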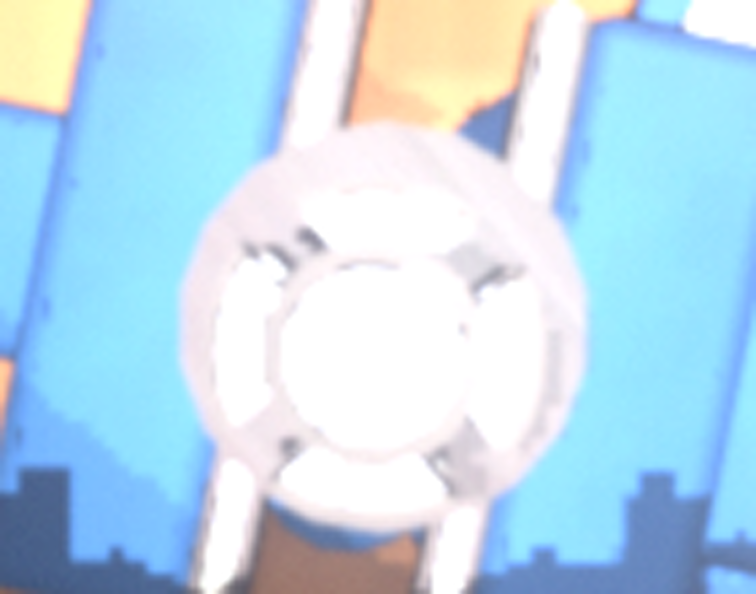

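Run:
```python
from h import *
d=np.load('shaft2.npy',allow_pickle=True).item()
g=d['image'][185:265,225:325]
cv2.imwrite('pics/w2d.png',cv2.resize(g,None,fx=7,fy=7,interpolation=1))
```

```text
(no output)
```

View pics/w2d.png

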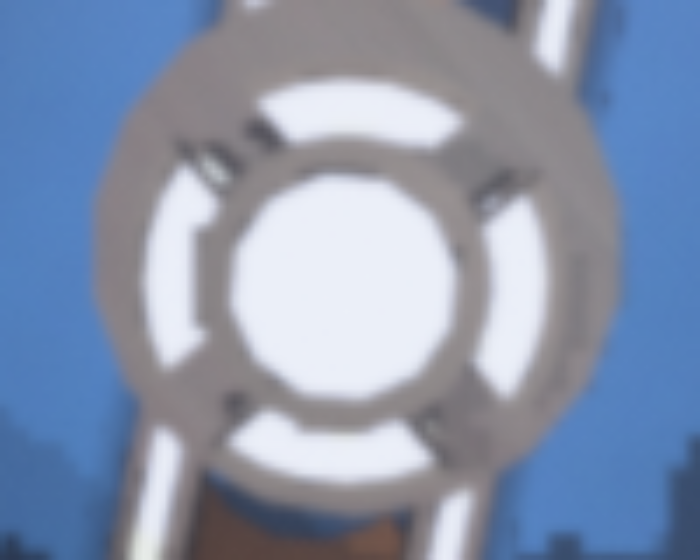

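```bash
cat > arcs.py <<'E'
from h import *
from scipy.optimize import least_squares
d=np.load('shaft2.npy',allow_pickle=True).item()
g=d['image'].min(2); m=(g>195).astype(np.uint8); m[:, :225]=0;m[:,325:]=0;m[:185]=0;m[265:]=0
n,l,st,c=cv2.connectedComponentsWithStats(m,connectivity=4)
for i in range(1,n): 
    if st[i,4]>20: print(i,st[i],c[i])
u0,v0=225+345/7.,185+280/7.
yy,xx=np.nonzero(m); 
# outer boundary: sample rays
def outer(c0):
    pts=[]
    for a in np.deg2rad(np.arange(0,360,3)):
        rr=np.arange(20,36,.25); s=cv2.remap(g,(c0[0]+rr*np.cos(a)).astype(np.float32)[None],(c0[1]+rr*np.sin(a)).astype(np.float32)[None],1)[0]
        k=np.nonzero(s>185)[0]
        if len(k)>6 and rr[k[-1]]<32: pts.append((c0[0]+rr[k[-1]]*np.cos(a),c0[1]+rr[k[-1]]*np.sin(a)))
    return np.array(pts)
c0=np.array([u0,v0])
for _ in range(4):
    p=outer(c0); f=least_squares(lambda q:np.hypot(p[:,0]-q[0],p[:,1]-q[1])-q[2],[*c0,28],loss='soft_l1'); c0=f.x[:2]
print('centre',f.x,len(p))
for h in (205,209,217): print(h,ray(d,*f.x[:2],h))
# depth at lands
print('tip depth',d['z_map'][222:228,272:278].mean(), np.median(d['z_map'][198:202,265:280]))
aa=np.deg2rad(np.arange(0,360,.5)); ring=np.zeros(720)
for r in np.arange(23.5,26.5,.5):
    ring+=cv2.remap(g,(c0[0]+r*np.cos(aa)).astype(np.float32)[None],(c0[1]+r*np.sin(aa)).astype(np.float32)[None],1)[0]
ring/=6
b=ring>(ring.max()+np.median(ring[ring<170]))/2
ed=np.nonzero(np.diff(b.astype(int)))[0]; print([(e/2.,'up' if not b[e] else 'dn') for e in ed])
E
python3 arcs.py
```

```text
1 [302 185   5  10  32] [303.6875  188.96875]
2 [263 197  28   9 183] [276.03825137 200.71038251]
3 [246 209  10  28 161] [249.54037267 222.53416149]
4 [258 210  32  32 778] [273.6092545  225.52827763]
5 [293 214  10  27 185] [297.94594595 226.82162162]
6 [259 244  27  10 168] [271.82738095 248.91666667]
7 [244 247   7  18  65] [246.84615385 255.63076923]
8 [287 256   5   9  33] [288.96969697 260.15151515]
centre [273.9585221  224.66137356  28.58155071] 79
205 [ 541.86556383 -232.89459961  205.        ]
209 [ 541.93741905 -232.68889458  209.        ]
217 [ 542.08112948 -232.27748452  217.        ]
tip depth 171.11847 179.22153
[(np.float64(35.0), 'dn'), (np.float64(66.0), 'up'), (np.float64(124.0), 'dn'), (np.float64(155.0), 'up'), (np.float64(214.0), 'dn'), (np.float64(245.5), 'up'), (np.float64(304.5), 'dn'), (np.float64(335.5), 'up')]
```

Keyways read at about 40.2° (mod 90°) in world; axis near (542,-232.6), tip z 217. Next, look down onto the spring.

Request:
{"op": "apply_moves", "data": {"plan": [[[0,0.04,0.01],[0,0,0],0.085],[[0,0.05,0],[0,0,0],0.085],[[0,0.05,0],[0,0,0],0.085],[[-0.01,0.05,0],[0,0,0],0.085],[[-0.01,0.05,0],[0,0,0],0.085],[[-0.01,0.05,0],[0,0,0],0.085],[[-0.01,0.05,0],[0,0,0],0.085],[[0,0.05,0],[0,0,0],0.085],[[0,0.05,0],[0,0,0],0.085],[[0,0.05,0],[0,0,0],0.085]]}}

```text
t: 2.6
ee_pos: [505.2, 230.2, 259.8]
tool_rot: [3.134, -0.3, 1.575]
wrist_force: [1.0, 0.2, -0.8]
gripper_width: 84.7
```

Request:
{"op": "apply_moves", "data": {"plan": [[[0,0.04,-0.02],[0,0,0],0.085],[[0,0.03,-0.04],[0,0,0],0.085],[[0,0,-0.04],[0,0,0],0.085],[[0,0,-0.04],[0,0,0],0.085],[[0,0,0],[0,0,0],0.085],[[0,0,0],[0,0,0],0.085],[[0,0,0],[0,0,0],0.085]]}}

```text
t: 3.3
ee_pos: [507.1, 297.7, 119.3]
tool_rot: [3.136, -0.3, 1.573]
wrist_force: [-0.0, 0.2, 0.7]
gripper_width: 85.1
```

Run:
```python
from h import *
d=grab('wrist');print(tool()[1]['ee_pos'],tool()[1]['tool_rot'])
np.save('spr.npy',d,allow_pickle=True)
cv2.imwrite('pics/s1.png',d['image'])
u,v=proj(d,[501,333,40]).astype(int);print(u,v)
v=max(v,55)
g=d['image'][v-55:v+55,u-70:u+70]
cv2.imwrite('pics/s1c.png',cv2.resize(g,None,fx=5.4,fy=5.4,interpolation=2)); print(u-70,v-55)
```

```text
[507.15052602 297.45659079 119.05667639] [ 3.13561183 -0.30019402  1.57269475]
268 205
198 150
```

View pics/s1.png

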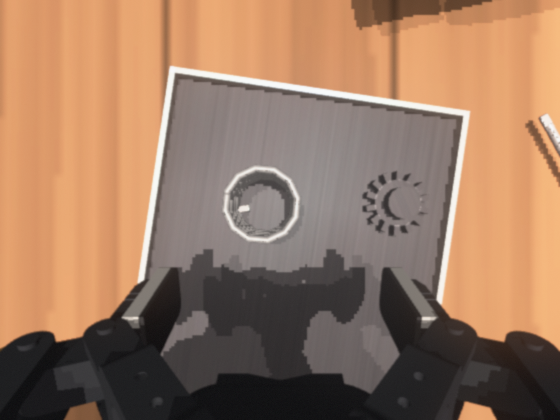

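View pics/s1c.png

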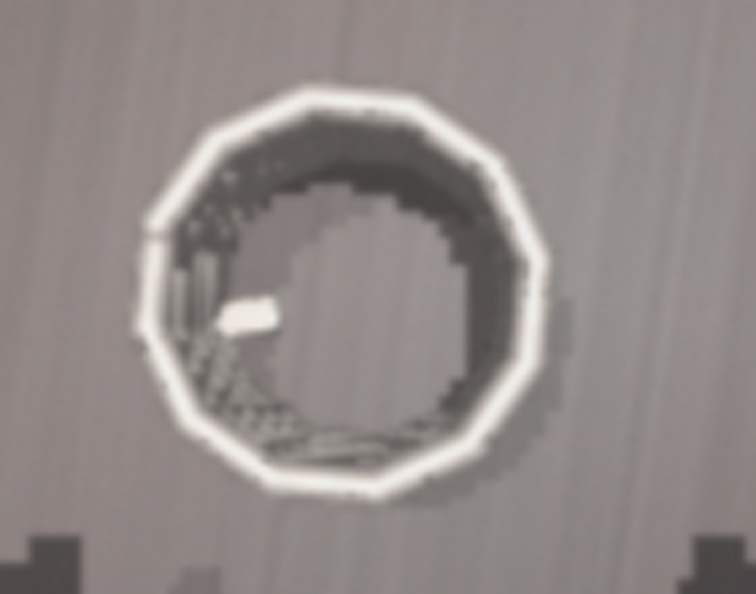

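Run:
```python
from h import *
d=np.load('spr.npy',allow_pickle=True).item()
g=d['image'].min(2); 
m=(g>190).astype(np.uint8); n,l,st,c=cv2.connectedComponentsWithStats(m[160:245,215:305])
for i in range(1,n):
    if st[i,4]>8: print(i,st[i],c[i]+[215,160])
k=1+np.argmax(st[1:,4]); yy,xx=np.nonzero(l==k); (cu,cv),r=cv2.minEnclosingCircle(np.stack([xx+215,yy+160],1).astype(np.float32)); print(cu,cv,r)
C=ray(d,cu,cv,61); print('centre',C, 'diam',2*r*(d['E'][2,3]-61)/344.4)
# tail
for i in range(1,n):
    if i!=k and st[i,4]>15:
        yy,xx=np.nonzero(l==i); p=np.stack([xx+215,yy+160],1).astype(np.float32); 
        w=np.array([ray(d,a,b,7)[:2] for a,b in p]); print('tail cen',w.mean(0),'ang from centre',np.degrees(np.arctan2(*(w.mean(0)-C[:2])[::-1])),'rad',np.hypot(*(w-C[:2]).T).min(),np.hypot(*(w-C[:2]).T).max())
        e,V=np.linalg.eigh(np.cov(w.T)); print('axis ang',np.degrees(np.arctan2(V[1,1],V[0,1])),e)
P=cloud(d); q=P[160:245,215:305].reshape(-1,3); q=q[q[:,2]>57]; print(len(q),np.median(q[:,2]),(q[:,:2].max(0)+q[:,:2].min(0))/2)
```

```text
1 [  9   7  75  75 717] [261.23291492 203.80055788]
2 [24 45 10  7 49] [243.6122449  208.12244898]
260.9827880859375 203.54954528808594 38.10853576660156
centre [497.35479077 333.88525447  61.        ] diam 44.37867213091794
tail cen [481.87259408 331.06373467] ang from centre -169.67160167269472 rad 12.307808384198804 19.349826090582198
axis ang -167.63842030016252 [1.14242006 4.3433159 ]
1646 61.72449703366978 [497.34406223 333.68747737]
```

Spring view: top ring centre at (261,204), white tail at (244,208), so the tail points to about -170° and the spring axis is at about (497.4,333.8). I'll level the tool above it.

Request:
{"op": "apply_moves", "data": {"plan": [[[-0.0098,0.0363,0],[-8.55,0,0],0.085],[[0,0,0],[-8.55,0,0],0.085],[[0,0,0],[0,0,0],0.085],[[0,0,0],[0,0,0],0.085]]}}

```text
t: 3.75
ee_pos: [495.8, 334.0, 116.9]
tool_rot: [3.139, -0.003, 1.572]
wrist_force: [0.6, -0.0, 0.6]
gripper_width: 84.7
```

Run:
```python
from h import *
for i in range(4):
    d=grab('wrist');s=tool()[1];print(s['ee_pos'].round(2),s['tool_rot'].round(4),s['joint_pos'].round(3))
cv2.imwrite('pics/s2.png',d['image'])
```

```text
[495.47 332.98 116.42] [ 3.1402e+00 -2.1000e-03  1.5706e+00] [ 4.680e-01  5.240e-01 -2.460e-01  7.990e-01  1.000e-03  2.039e+00]
[495.27 332.26 116.09] [ 3.1409e+00 -1.5000e-03  1.5696e+00] [ 4.670e-01  5.240e-01 -2.470e-01  7.990e-01  1.000e-03  2.039e+00]
[495.18 331.84 115.84] [ 3.1414e+00 -1.0000e-03  1.5690e+00] [ 4.660e-01  5.240e-01 -2.470e-01  7.990e-01  1.000e-03  2.039e+00]
[495.15 331.68 115.72] [-3.1415e+00 -7.0000e-04  1.5688e+00] [ 4.660e-01  5.240e-01 -2.470e-01  7.990e-01  1.000e-03  2.039e+00]
```

View pics/s2.png

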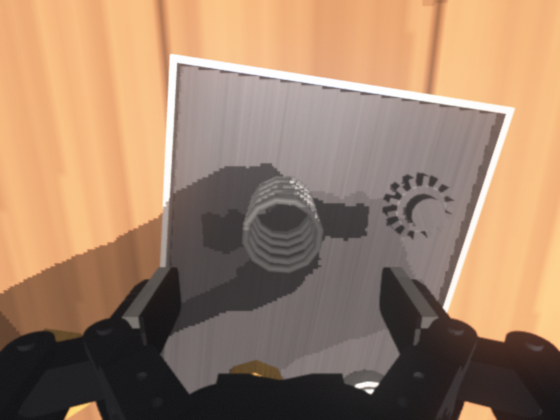

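Run:
```python
from h import *
d=grab('wrist');s=tool()[1];print(s['ee_pos'].round(2),s['tool_rot'].round(4))
np.save('spr2.npy',d,allow_pickle=True)
E2=np.eye(4);E2[:3,:3]=Ro.from_euler('xyz',[np.pi,0,np.pi/2]).as_matrix();  d['E']=E2@d['hand_eye']
P=cloud(d); q=P[150:300,230:340].reshape(-1,3); zt=np.nanmax(q[:,2]); print('top z rel',np.nanpercentile(q[:,2],[99,95]))
w=q[q[:,2]>np.nanpercentile(q[:,2],99)-2.5]; print(len(w),(w.max(0)+w.min(0))/2,(w.max(0)-w.min(0)))
cv2.imwrite('pics/s3.png',cv2.resize(d['image'][160:290,215:355],None,fx=4.5,fy=4.5,interpolation=2))
```

```text
[495.17 331.71 115.63] [-3.1415e+00 -5.0000e-04  1.5688e+00]
top z rel [-53.01324593 -53.94573221]
1587 [  2.14157134   2.24224777 -53.61830077] [45.19223725 45.79337873  3.78723886]
```

View pics/s3.png

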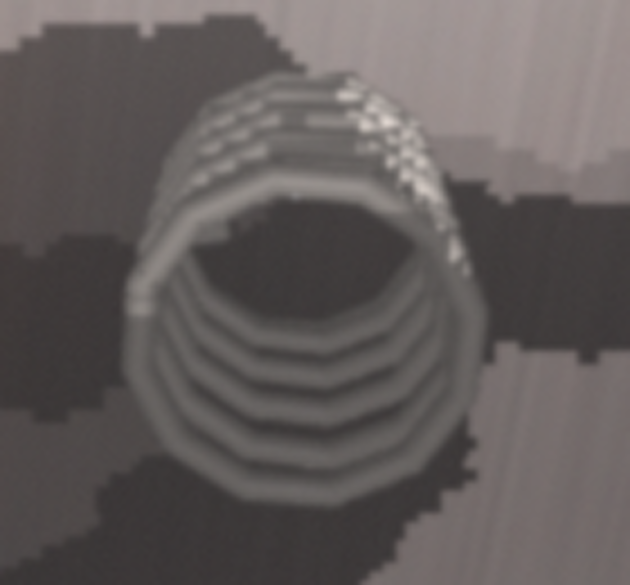

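Request:
{"op": "apply_moves", "data": {"plan": [[[0.0021,0.0022,-0.02],[0,0,0],0.085],[[0,0,-0.03],[0,0,0],0.085],[[0,0,-0.024],[0,0,0],0.085],[[0,0,0],[0,0,0],0.085],[[0,0,0],[0,0,0],0.085]]}}

```text
t: 4.5
ee_pos: [497.0, 334.4, 41.5]
tool_rot: [-3.141, 0.0, 1.57]
wrist_force: [-0.4, -0.2, 0.1]
gripper_width: 85.1
```

Run:
```python
from h import *
d=grab('wrist');s=tool()[1];print(s['ee_pos'].round(2),s['tool_rot'].round(4),s['wrist_force'])
cv2.imwrite('pics/s4.png',d['image'])
```

```text
[497.78 334.98  42.42] [ 3.1408e+00 -6.0000e-04  1.5700e+00] [-0.21886948  0.10017522 -0.09305763]
```

View pics/s4.png

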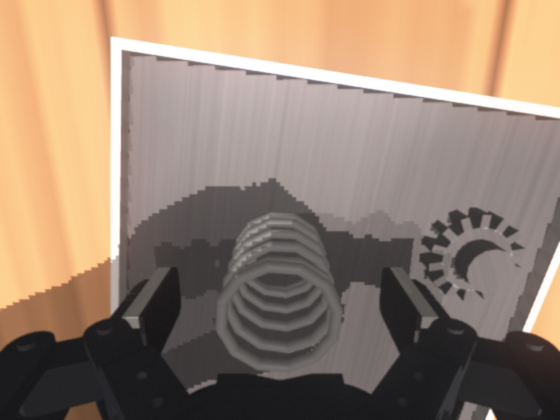

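The spring is centred between the pads (ring 220–341, pads 180 and 380), so I'll close lightly.

Request:
{"op": "apply_moves", "data": {"plan": [[[0,0,0],[0,0,0],0.04],[[0,0,0],[0,0,0],0.04],[[0,0,0],[0,0,0],0.04],[[0,0,0],[0,0,0],0.04],[[0,0,0],[0,0,0],0.04],[[0,0,0],[0,0,0],0.04],[[0,0,0],[0,0,0],0.04],[[0,0,0],[0,0,0],0.04]], "newtons": 30}}

```text
t: 5.35
ee_pos: [497.6, 335.4, 41.7]
tool_rot: [3.141, -0.0, 1.571]
wrist_force: [1.6, 0.1, 1.7]
gripper_width: 44.4
```

Request:
{"op": "apply_moves", "data": {"plan": [[[0,0,0.01],[0,0,0],0.04],[[0,0,0.03],[0,0,0],0.04],[[0,0,0.045],[0,0,0],0.04],[[0,0,0.045],[0,0,0],0.04],[[0,0,0.045],[0,0,0],0.04],[[0,0,0.045],[0,0,0],0.04]], "newtons": 30}}

```text
t: 5.95
ee_pos: [495.9, 334.7, 263.2]
tool_rot: [-3.14, 0.001, 1.571]
wrist_force: [1.0, 0.4, -1.5]
gripper_width: 44.7
```

Run:
```python
from h import *
for n in ('wrist','scene','side'):
    d=grab(n);s=tool()[1];print(s['ee_pos'].round(2),s['tool_rot'].round(4),s['wrist_force'].round(2),s['gripper_width'])
    if n!='wrist':
        u,v=proj(d,s['ee_pos']).astype(int); g=cv2.resize(d['image'][max(v-50,0):v+50,max(u-60,0):u+60],None,fx=5,fy=5,interpolation=2)
    else: g=d['image']
    cv2.imwrite(f'pics/g_{n}.png',g)
```

```text
[498.91 336.31 271.65] [ 3.1329 -0.0046  1.5711] [2.02 0.56 4.95] 44.38089776517319
[499.39 336.55 268.73] [ 3.1324 -0.0049  1.571 ] [ 0.86  0.55 -1.34] 44.82237862398178
[498.18 335.9  265.23] [ 3.1365e+00 -2.8000e-03  1.5710e+00] [-0.   -0.34 -2.5 ] 44.59211072544937
```

View pics/g_wrist.png

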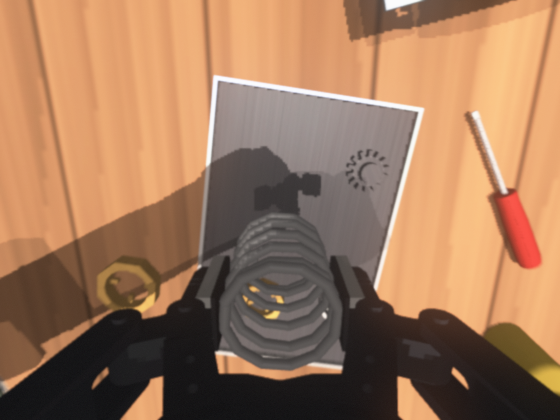

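View pics/g_scene.png

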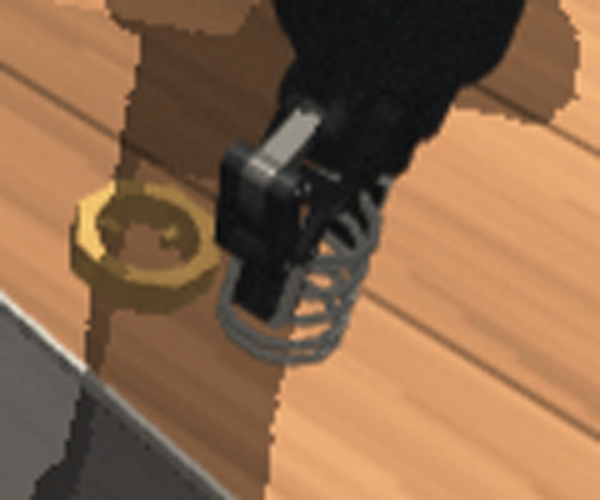

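View pics/g_side.png

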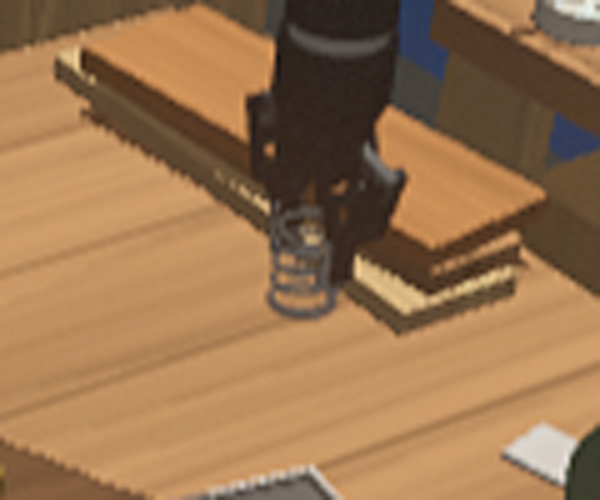

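Run:
```python
import cv2,numpy as np
a=cv2.imread('pics/s4.png');b=cv2.imread('pics/g_wrist.png')
f=lambda x:cv2.resize(np.clip(x[200:375,205:355]*1.5,0,255).astype(np.uint8),None,fx=2.6,fy=2.6,interpolation=2)
cv2.imwrite('pics/cmp.png',np.hstack([f(a),f(b)]))
```

```text
(no output)
```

View pics/cmp.png

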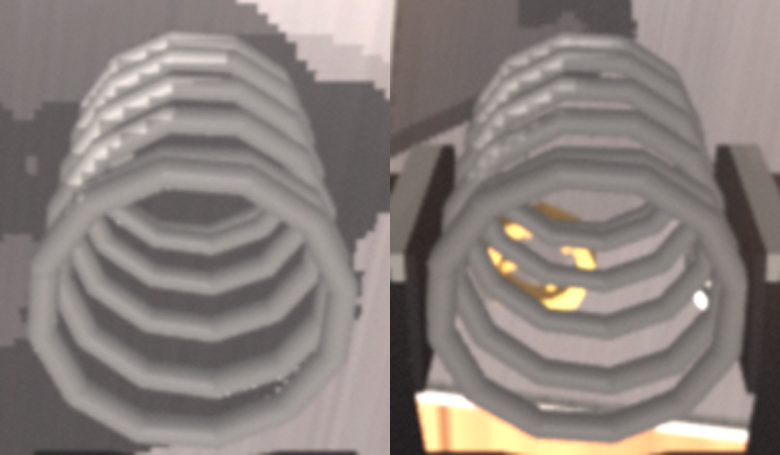

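Request:
{"op": "apply_moves", "data": {"plan": [[[0,0,0.03],[0,0,0],0.04],[[0.0037,-0.0472,0],[0,0,0],0.04],[[0.0037,-0.0472,0],[0,0,7.5],0.04],[[0.0037,-0.0472,0],[0,0,7.5],0.04],[[0.0037,-0.0472,0],[0,0,7.5],0.04],[[0.0037,-0.0472,0],[0,0,7.5],0.04],[[0.0037,-0.0472,0],[0,0,0],0.04],[[0.0037,-0.0472,0],[0,0,0],0.04],[[0.0037,-0.0472,0],[0,0,0],0.04],[[0.0037,-0.0472,0],[0,0,0],0.04]]}}

```text
t: 7.1
ee_pos: [528.8, -90.7, 289.7]
tool_rot: [-3.139, -0.003, 2.094]
wrist_force: [0.2, 0.5, -0.9]
gripper_width: 44.5
```

Request:
{"op": "apply_moves", "data": {"plan": [[[0.0037,-0.0472,0],[0,0,0],0.04],[[0.0037,-0.0472,0],[0,0,0],0.04],[[0.0037,-0.0472,0],[0,0,0],0.04],[[0,0,0],[0,0,0],0.04],[[0,0,0],[0,0,0],0.04],[[0,0,0],[0,0,0],0.04],[[0,0,0],[0,0,0],0.04]]}}

```text
t: 7.8
ee_pos: [541.2, -229.3, 291.0]
tool_rot: [-3.141, -0.001, 2.095]
wrist_force: [0.7, 0.4, -0.8]
gripper_width: 44.6
```

```bash
cat > look.py <<'E'
from h import *
import sys
k=sys.argv[1]; ims=[]
for n in ('scene','side'):
    d=grab(n);s=tool()[1];print(s['ee_pos'].round(2),s['tool_rot'].round(4),s['wrist_force'].round(2),s['gripper_width'])
    u,v=proj(d,[542,-232.6,205]).astype(int); print(n,u-30,v-38)
    ims.append(cv2.resize(d['image'][v-38:v+37,u-30:u+30],None,fx=6.6,fy=6.6,interpolation=2))
cv2.imwrite(f'pics/L{k}.png',np.hstack(ims))
E
python3 look.py 1
```

```text
[ 541.36 -229.36  291.29] [-3.1413e+00 -8.0000e-04  2.0955e+00] [-0.08 -0.89 -1.44] 44.45747851522567
scene 202 124
[ 541.47 -229.52  291.5 ] [-3.1415e+00 -3.0000e-04  2.0955e+00] [-0.32  0.05 -0.56] 44.32801178349623
side 191 179
```

View pics/L1.png

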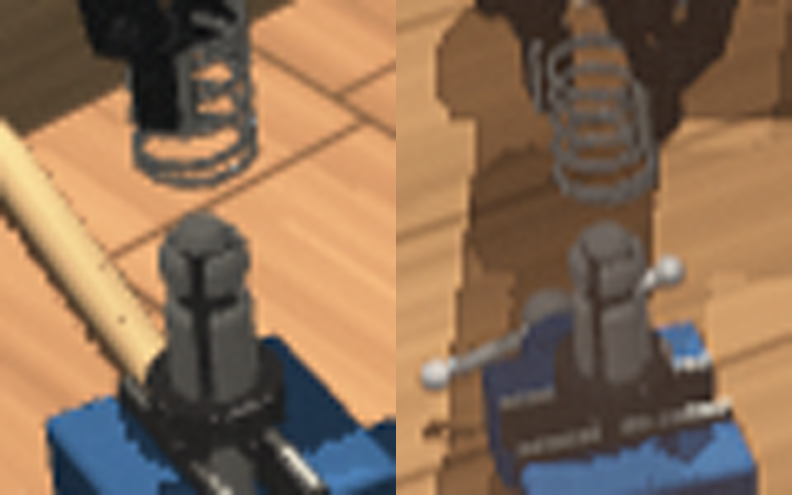

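Run:
```python
from h import *
ims=[]
for n in ('scene','side'):
    d=grab(n); np.save(n+'_a.npy',d,allow_pickle=True)
    u,v=proj(d,[542,-232.6,230]).astype(int); print(n,u-18,v-22)
    ims.append(cv2.resize(d['image'][v-22:v+23,u-18:u+18],None,fx=11,fy=11,interpolation=0))
    for p in ([542,-232.6,252],[542,-232.6,217],[542,-232.6,205],[542,-232.6,160]): print(proj(d,p).round(1))
cv2.imwrite('pics/L2.png',np.hstack(ims))
```

```text
scene 213 131
[230.6 146.3]
[231.7 158.1]
[232. 162.]
[233.4 176.3]
side 203 188
[221.2 204.8]
[221.8 214.3]
[222.  217.5]
[222.7 229.2]
```

View pics/L2.png

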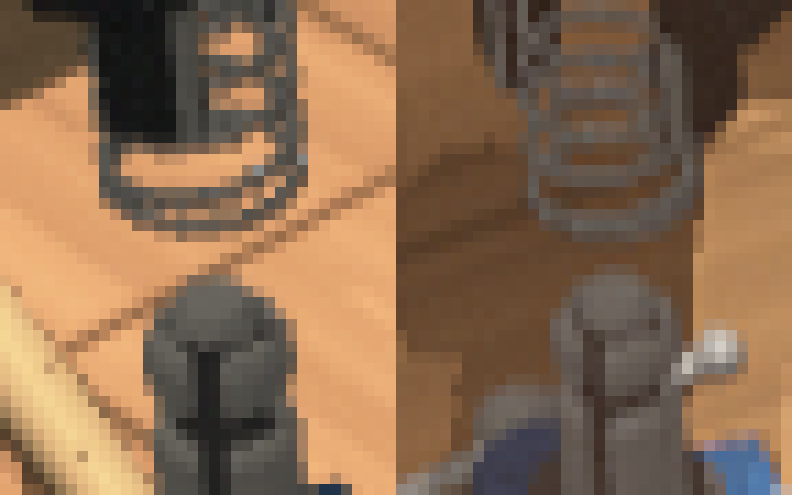

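Request:
{"op": "apply_moves", "data": {"plan": [[[-0.001,-0.0012,-0.015],[0,0,0],0.04],[[0,0,-0.015],[0,0,0],0.04],[[0,0,-0.005],[0,0,0],0.04],[[0,0,-0.005],[0,0,0],0.04],[[0,0,0],[0,0,0],0.04],[[0,0,0],[0,0,0],0.04]]}}

```text
t: 8.6
ee_pos: [540.8, -232.2, 252.0]
tool_rot: [3.141, 0.001, 2.094]
wrist_force: [-0.8, -1.2, -1.5]
gripper_width: 44.2
```

```bash
python3 look.py 3
```

```text
[ 540.83 -232.26  252.13] [3.1410e+00 9.0000e-04 2.0936e+00] [ 0.61  0.33 -1.53] 44.80870097495422
scene 202 124
[ 540.83 -232.29  252.12] [3.1411e+00 1.0000e-03 2.0936e+00] [-0.17 -0.78 -2.2 ] 44.504573404462654
side 191 179
```

View pics/L3.png

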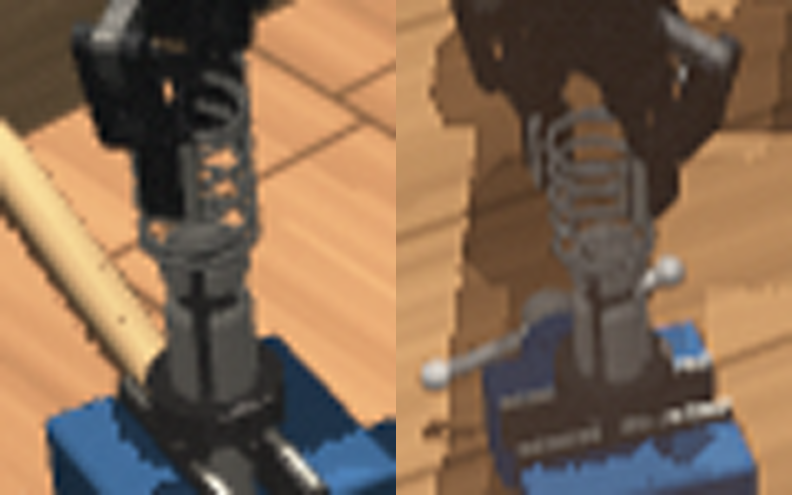

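Request:
{"op": "apply_moves", "data": {"plan": [[[0,0,-0.004],[0,0,0],0.04],[[0,0,-0.003],[0,0,0],0.04],[[0,0,0],[0,0,0],0.04],[[0,0,0],[0,0,0],0.04]]}}

```text
t: 9.1
ee_pos: [540.4, -232.1, 244.3]
tool_rot: [-3.141, -0.0, 2.094]
wrist_force: [-0.7, -0.8, -1.1]
gripper_width: 44.8
```

Request:
{"op": "apply_moves", "data": {"plan": [[[0,0,-0.003],[0,0,0],0.04],[[0,0,0],[0,0,0],0.04],[[0,0,0],[0,0,0],0.04]]}}

```text
t: 9.4
ee_pos: [540.4, -232.1, 241.3]
tool_rot: [-3.141, -0.0, 2.094]
wrist_force: [0.1, 1.0, -1.7]
gripper_width: 45.0
```

Request:
{"op": "apply_moves", "data": {"plan": [[[0,0,-0.003],[0,0,0],0.04],[[0,0,0],[0,0,0],0.04],[[0,0,0],[0,0,0],0.04]]}}

```text
t: 9.7
ee_pos: [540.4, -232.1, 238.3]
tool_rot: [-3.141, -0.0, 2.094]
wrist_force: [-0.6, 0.4, -0.8]
gripper_width: 44.5
```

Request:
{"op": "apply_moves", "data": {"plan": [[[0,0,-0.003],[0,0,0],0.04],[[0,0,0],[0,0,0],0.04],[[0,0,0],[0,0,0],0.04]]}}

```text
t: 10.0
ee_pos: [540.4, -232.1, 235.3]
tool_rot: [-3.141, -0.0, 2.094]
wrist_force: [0.4, 0.7, -1.7]
gripper_width: 44.6
```

```bash
python3 look.py 4
```

```text
[ 540.45 -232.12  235.4 ] [-3.1415e+00 -1.0000e-04  2.0935e+00] [-0.77  0.31 -1.15] 44.71663638675015
scene 202 124
[ 540.48 -232.11  235.45] [-3.1416 -0.      2.0936] [-0.28 -0.05 -1.75] 44.65016907934452
side 191 179
```

View pics/L4.png

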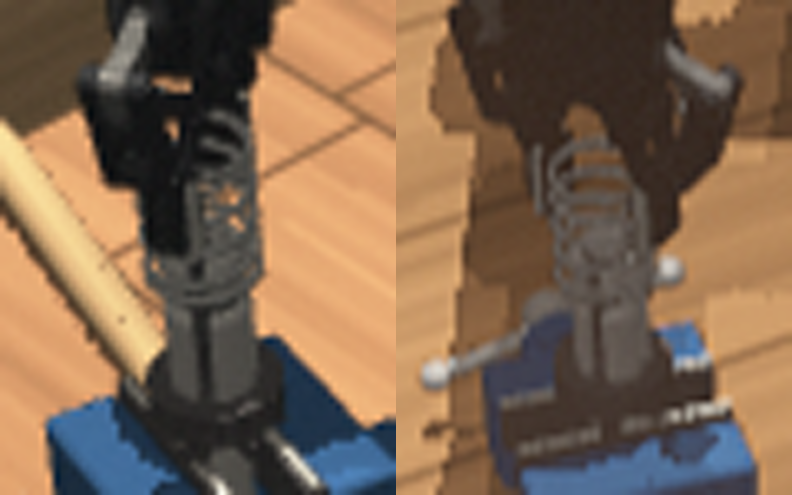

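The spring passed the land tops with no force rise, so the tail is in a keyway. Continuing down gently.

Request:
{"op": "apply_moves", "data": {"plan": [[[0,0,-0.004],[0,0,0],0.04],[[0,0,-0.004],[0,0,0],0.04],[[0,0,-0.003],[0,0,0],0.04],[[0,0,-0.003],[0,0,0],0.04],[[0,0,0],[0,0,0],0.04]]}}

```text
t: 10.6
ee_pos: [540.2, -231.9, 220.8]
tool_rot: [-3.141, -0.001, 2.094]
wrist_force: [0.6, 0.2, -1.5]
gripper_width: 44.4
```

Request:
{"op": "apply_moves", "data": {"plan": [[[0,0,-0.003],[0,0,0],0.04],[[0,0,-0.002],[0,0,0],0.04],[[0,0,0],[0,0,0],0.04]]}}

```text
t: 10.9
ee_pos: [540.3, -232.0, 216.1]
tool_rot: [-3.141, -0.001, 2.094]
wrist_force: [-0.4, 0.4, -0.3]
gripper_width: 44.7
```

Request:
{"op": "apply_moves", "data": {"plan": [[[0,0,-0.003],[0,0,0],0.04],[[0,0,-0.002],[0,0,0],0.04],[[0,0,0],[0,0,0],0.04]]}}

```text
t: 11.2
ee_pos: [540.3, -232.0, 211.1]
tool_rot: [-3.141, -0.001, 2.094]
wrist_force: [0.2, 0.2, -1.1]
gripper_width: 44.4
```

Request:
{"op": "apply_moves", "data": {"plan": [[[0,0,-0.005],[0,0,0],0.04],[[0,0,-0.005],[0,0,0],0.04],[[0,0,-0.005],[0,0,0],0.04],[[0,0,-0.005],[0,0,0],0.04],[[0,0,0],[0,0,0],0.04]]}}

```text
t: 11.7
ee_pos: [540.0, -231.8, 190.4]
tool_rot: [-3.141, -0.002, 2.094]
wrist_force: [-0.3, -0.9, -1.2]
gripper_width: 44.5
```

Request:
{"op": "apply_moves", "data": {"plan": [[[0,0,-0.004],[0,0,0],0.04],[[0,0,-0.003],[0,0,0],0.04],[[0,0,0],[0,0,0],0.04],[[0,0,0],[0,0,0],0.04]]}}

```text
t: 12.1
ee_pos: [540.7, -232.3, 184.8]
tool_rot: [3.141, 0.001, 2.094]
wrist_force: [-0.2, -1.5, 1.2]
gripper_width: 44.6
```

Request:
{"op": "apply_moves", "data": {"plan": [[[0,0,-0.003],[0,0,0],0.04],[[0,0,0],[0,0,0],0.04],[[0,0,0],[0,0,0],0.04]]}}

```text
t: 12.4
ee_pos: [540.7, -232.3, 182.0]
tool_rot: [3.141, 0.001, 2.094]
wrist_force: [-0.4, 0.6, 4.1]
gripper_width: 44.4
```

```bash
python3 look.py 5
```

```text
[ 540.7  -232.33  181.92] [3.1413e+00 8.0000e-04 2.0935e+00] [-0.9  -0.14  3.82] 44.44497677395061
scene 202 124
[ 540.71 -232.3   181.86] [3.1413e+00 8.0000e-04 2.0935e+00] [-0.69 -0.66  4.71] 44.62968857739121
side 191 179
```

View pics/L5.png

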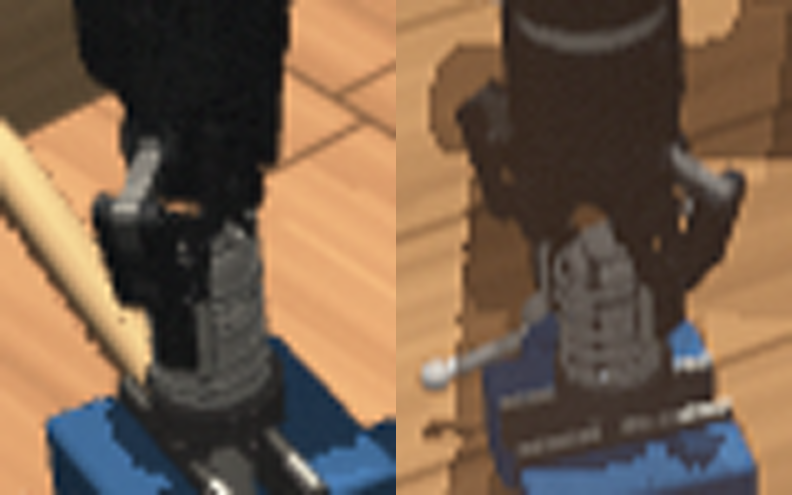

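The spring bottoms at the expected height with about 5 N. I'll ease off, release and lift.

Request:
{"op": "apply_moves", "data": {"plan": [[[0,0,0.003],[0,0,0],0.04],[[0,0,0],[0,0,0],0.06],[[0,0,0],[0,0,0],0.075],[[0,0,0],[0,0,0],0.08],[[0,0,0],[0,0,0],0.08],[[0,0,0],[0,0,0],0.08]]}}

```text
t: 13.1
ee_pos: [540.3, -232.0, 184.2]
tool_rot: [-3.141, -0.0, 2.094]
wrist_force: [0.5, 0.5, -0.2]
gripper_width: 79.8
```

Request:
{"op": "apply_moves", "data": {"plan": [[[0,0,0.02],[0,0,0],0.08],[[0,0,0.04],[0,0,0],0.08],[[0,0,0.04],[0,0,0],0.08],[[0,-0.034,0.03],[0,0,0],0.08],[[0,0,0],[0,0,0],0.08],[[0,0,0],[0,0,0],0.08]]}}

```text
t: 13.7
ee_pos: [540.6, -266.7, 314.6]
tool_rot: [3.141, 0.001, 2.092]
wrist_force: [0.6, -0.3, -0.2]
gripper_width: 80.2
```

```bash
python3 look.py 6
python3 - <<'E'
from h import *
d=grab('wrist');s=tool()[1];print(s['ee_pos'].round(2))
cv2.imwrite('pics/w6.png',d['image'])
E
```

```text
[ 540.04 -265.76  313.45] [-3.1412e+00 -1.6000e-03  2.0932e+00] [ 0.52 -0.2  -0.7 ] 79.75858279621987
scene 202 124
[ 539.76 -265.26  312.86] [-3.1406e+00 -2.8000e-03  2.0937e+00] [ 0.02 -0.31  0.98] 80.15064799907455
side 191 179
[ 539.73 -265.05  312.69]
```

View pics/L6.png

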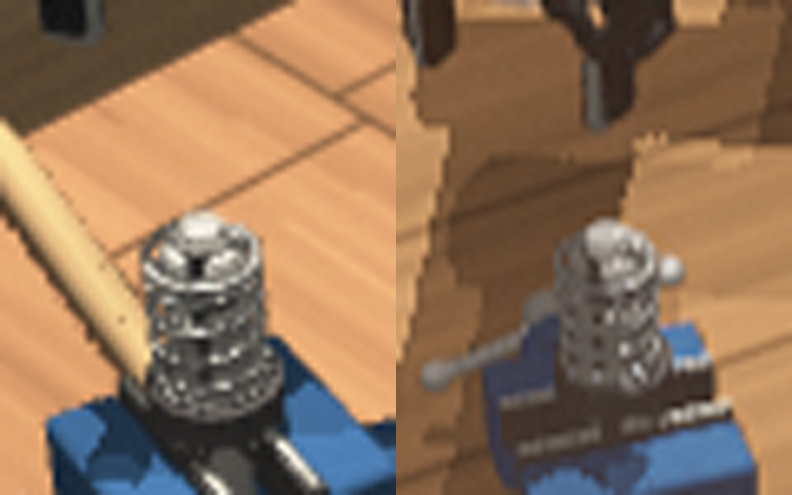

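View pics/w6.png

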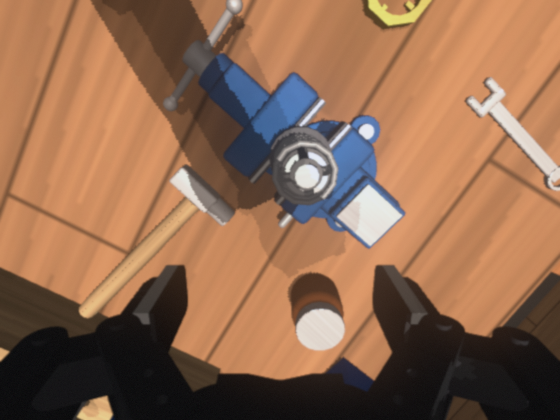

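The spring is home and free on the dog ring. Now to the collar.

Request:
{"op": "apply_moves", "data": {"plan": [[[-0.0068,0.0438,0],[0,0,-7.5],0.085],[[-0.0068,0.0438,0],[0,0,-7.5],0.085],[[-0.0068,0.0438,0],[0,0,-7.5],0.085],[[-0.0068,0.0438,0],[0,0,-7.5],0.085],[[-0.0068,0.0438,0],[0,0,0],0.085],[[-0.0068,0.0438,0],[0,0,0],0.085],[[-0.0068,0.0438,0],[0,0,0],0.085],[[-0.0068,0.0438,0],[0,0,0],0.085],[[-0.0068,0.0438,0],[0,0,0],0.085],[[-0.0068,0.0438,0],[0,0,0],0.085]]}}

```text
t: 14.85
ee_pos: [470.7, 173.9, 313.3]
tool_rot: [-3.139, 0.0, 1.571]
wrist_force: [0.6, -0.5, 0.2]
gripper_width: 84.9
```

Request:
{"op": "apply_moves", "data": {"plan": [[[0,0,-0.045],[0,0,0],0.085],[[0,0,-0.045],[0,0,0],0.085],[[0,0,-0.045],[0,0,0],0.085],[[0,0,-0.035],[0,0,0],0.085],[[0,0,0],[0,0,0],0.085],[[0,0,0],[0,0,0],0.085],[[0,0,0],[0,0,0],0.085],[[0,0,0],[0,0,0],0.085]]}}

```text
t: 15.65
ee_pos: [473.9, 172.2, 146.4]
tool_rot: [3.138, -0.001, 1.57]
wrist_force: [-0.2, 0.2, 0.5]
gripper_width: 85.1
```

```bash
cat > col.py <<'E'
from h import *
import sys
d=grab('wrist');s=tool()[1];print(s['ee_pos'].round(2),s['tool_rot'].round(4),s['joint_pos'].round(2))
np.save('col.npy',d,allow_pickle=True)
cv2.imwrite(f'pics/c{sys.argv[1]}.png',d['image'])
E2=np.eye(4);E2[:3,:3]=Ro.from_euler('xyz',s['tool_rot']).as_matrix(); d['E']=E2@d['hand_eye']
hsv=cv2.cvtColor(d['image'],cv2.COLOR_BGR2HSV); m=cv2.inRange(hsv,(15,90,60),(35,255,255)); P=cloud(d)
n,l,st,c=cv2.connectedComponentsWithStats(m)
for i in range(1,n):
    if st[i,4]>800:
        q=P[l==i]; zt=np.nanpercentile(q[:,2],98); w=q[q[:,2]>zt-2.0]; print(st[i],'ctr rel',((w.max(0)+w.min(0))/2).round(2),'ext',(w.max(0)-w.min(0)).round(1),'z',zt+s['ee_pos'][2])
        x,y,ww,hh=st[i,:4]; k=560/max(ww+20,hh+20); cv2.imwrite(f'pics/c{sys.argv[1]}_{i}.png',cv2.resize(d['image'][max(y-10,0):y+hh+10,max(x-10,0):x+ww+10],None,fx=k,fy=k,interpolation=2))
        print(i)
E
python3 col.py 1
```

```text
[473.79 172.17 146.25] [ 3.1383e+00 -7.0000e-04  1.5700e+00] [ 0.2   0.34 -0.46  0.77  0.    1.77]
[ 434   67   63  250 3907] ctr rel [ 149.79   -7.83 -145.46] ext [ 28.1 212.4   3.2] z 1.187680173207724
30
[  10  128  108   96 6089] ctr rel [-162.42   19.82 -124.88] ext [72.6 71.3  3.2] z 21.768808192405643
102
[ 474  161   66  179 4694] ctr rel [ 193.43  -55.01 -145.49] ext [ 34.7 167.6   3.3] z 1.101027910404639
162
[ 243  165   71   71 2358] ctr rel [ 2.0000e-02  2.8000e-01 -1.2772e+02] ext [52.4 52.9  2.7] z 19.196922614551227
166
```

View pics/c1.png

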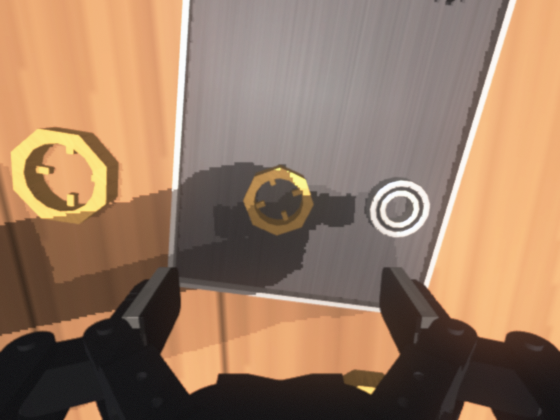

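Close crop of the collar.

View pics/c1_166.png

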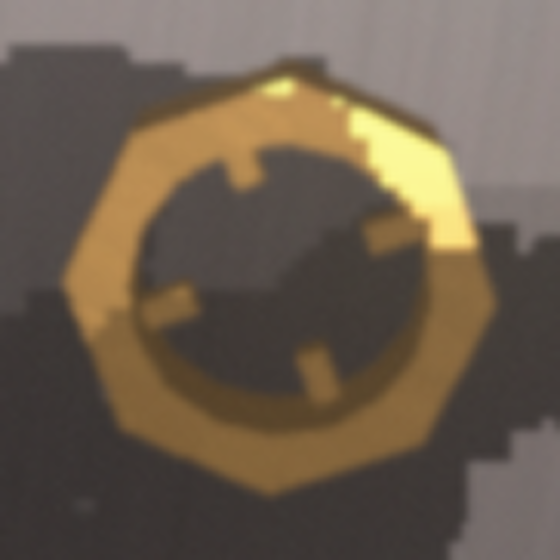

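Run:
```python
from h import *
from scipy.optimize import minimize
d=np.load('col.npy',allow_pickle=True).item()
hsv=cv2.cvtColor(d['image'],cv2.COLOR_BGR2HSV); m=cv2.inRange(hsv,(15,90,60),(35,255,255)); P=cloud(d)
E=d['E']; sub=np.zeros_like(m); sub[160:240,238:320]=255; m&=sub
z=P[...,2]; top=(m>0)&(z>16)
w=P[top]; c=(w[:,:2].max(0)+w[:,:2].min(0))/2
# outer boundary
cs,_=cv2.findContours(top.astype(np.uint8),cv2.RETR_EXTERNAL,cv2.CHAIN_APPROX_NONE); k=max(cs,key=cv2.contourArea)[:,0]
p=np.array([ray(d,a,b,18)[:2] for a,b in k])
(cx,cy),r=cv2.minEnclosingCircle(p.astype(np.float32)); print('c',c,cx,cy,r)
q=p-[cx,cy]; a=np.arctan2(q[:,1],q[:,0]); rr=np.hypot(*q.T)
best=min(((np.abs(rr*np.cos((a-t+np.pi/8)%(np.pi/4)-np.pi/8)-25.0).std(),t) for t in np.deg2rad(np.arange(0,45,.5)))); print('flat normal',best[0],np.degrees(best[1]))
# lugs: brass pixels inside r<17.5 at z about 8
low=(m>0)&(z<13)&(z>4)
u,v=np.nonzero(low)[::-1]; w=np.array([ray(d,x,y,8)[:2] for x,y in zip(u,v)])-[cx,cy]; R=np.hypot(*w.T); s=R<17
A=np.degrees(np.arctan2(w[s,1],w[s,0])); print(s.sum(),np.sort(A).round(0)[::4], 'mean mod90',np.degrees(np.angle(np.exp(4j*np.radians(A)).mean()))/4)
```

```text
c [473.58508315 172.72916474] 473.9649658203125 172.7667694091797 26.939804077148438
flat normal 0.2268250639419288 19.5
143 [-172. -169. -167. -165. -162. -160. -158. -156. -154.  -79.  -76.  -74.
  -72.  -71.  -69.  -67.  -64.  -63.   12.   15.   16.   18.   20.   22.
   24.   26.   28.   73.  102.  104.  107.  109.  111.  112.  114.  117.] mean mod90 18.9578996112064
```

Run:
```python
from h import *
for n in('scene','side'):
    d=np.load(n+'_a.npy',allow_pickle=True).item(); P=cloud(d); g=d['image'].max(2)
    k=(np.hypot(P[...,0]-541,P[...,1]+231)<65)&(P[...,2]>225)&(g<45); z=P[...,2][k]
    print(n,k.sum(),np.percentile(z,[0.5,2,5,10]))
```

```text
scene 2212 [289.76797915 299.42410708 322.95126885 335.54546757]
side 703 [465.05849334 474.36517026 486.26815164 550.39647143]
```

Run:
```python
from h import *
d=np.load('scene_a.npy',allow_pickle=True).item(); P=cloud(d)
for v in range(136,147): print(v,P[v,225].round(0),P[v,223].round(0),d['image'][v,225],P[v,227].round(0))
```

```text
136 [ 573. -207.  308.] [ 573. -215.  304.] [22 22 22] [ 570. -204.  309.]
137 [ 572. -210.  304.] [ 575. -213.  303.] [21 23 21] [ 570. -205.  305.]
138 [ 571. -211.  300.] [ 574. -215.  299.] [25 23 24] [ 569. -207.  301.]
139 [ 571. -212.  297.] [ 575. -214.  297.] [22 21 22] [ 568. -208.  297.]
140 [ 569. -215.  292.] [ 574. -216.  293.] [26 25 26] [ 568. -208.  295.]
141 [ 570. -214.  290.] [ 574. -216.  291.] [21 22 20] [ 569. -207.  293.]
142 [ 573. -211.  290.] [ 575. -216.  288.] [23 23 22] [ 570. -207.  290.]
143 [ 571. -213.  285.] [ 570. -223.  280.] [44 50 55] [ 569. -208.  287.]
144 [ 568. -219.  278.] [ 552. -248.  256.] [ 85 109 140] [ 564. -216.  278.]
145 [ 338. -540.    2.] [ 558. -240.  260.] [110 162 225] [ 332. -537.    1.]
146 [ 339. -539.   -1.] [ 562. -236.  261.] [109 159 222] [ 336. -533.    1.]
```

Run:
```python
from h import *
d=np.load('col.npy',allow_pickle=True).item(); d['E']=d['hand_eye']; P=cloud(d)
Z=P[...,2]; k=(d['z_map']>0)&(d['z_map']<190)&(np.abs(P[...,0])<25)&(np.abs(P[...,1])<65)
for sgn in(-1,1):
    kk=k&(P[...,1]*sgn>25); q=P[kk]; i=np.argsort(-q[:,2])[:5]; print(sgn,kk.sum(),np.percentile(q[:,2],[90,97,99.5]),q[i].round(1).tolist())
```

```text
-1 15308 [-17.51727741  -5.11505376   1.37378675] [[-10.4, -42.2, 4.1], [-5.9, -41.9, 4.1], [0.4, -41.7, 4.0], [-0.6, -41.8, 4.0], [4.6, -41.8, 3.9]]
1 15035 [-17.1147229   -5.13582231   1.52812726] [[4.5, 43.8, 5.2], [-0.7, 43.6, 4.4], [2.7, 43.7, 4.2], [-2.6, 43.7, 4.2], [4.6, 43.5, 4.2]]
```

Collar crop: an octagon of about 53 mm across corners, with four lugs at about 19° (mod 90°), flats agreeing. I'll turn the jaws onto the lug flats and descend.

Request:
{"op": "apply_moves", "data": {"plan": [[[0,0.0004,-0.02],[0,0,8],0.085],[[0,0,-0.04],[0,0,8],0.085],[[0,0,-0.035],[0,0,3.2],0.085],[[0,0,-0.02],[0,0,0],0.085],[[0,0,-0.01],[0,0,0],0.085],[[0,0,0],[0,0,0],0.085],[[0,0,0],[0,0,0],0.085]]}}

```text
t: 16.4
ee_pos: [473.5, 172.5, 20.5]
tool_rot: [3.14, 0.0, 1.905]
wrist_force: [-0.0, -0.4, 1.3]
gripper_width: 85.0
```

Request:
{"op": "apply_moves", "data": {"plan": [[[0,0,0],[0,0,0],0.045],[[0,0,0],[0,0,0],0.045],[[0,0,0],[0,0,0],0.045],[[0,0,0],[0,0,0],0.045],[[0,0,0],[0,0,0],0.045],[[0,0,0],[0,0,0],0.045],[[0,0,0],[0,0,0],0.045],[[0,0,0],[0,0,0],0.045]], "newtons": 60}}

```text
t: 17.2
ee_pos: [473.4, 172.5, 20.8]
tool_rot: [3.139, 0.0, 1.905]
wrist_force: [-0.1, -1.1, 7.5]
gripper_width: 48.7
```

Request:
{"op": "apply_moves", "data": {"plan": [[[0,0,0.01],[0,0,0],0.045],[[0,0,0.03],[0,0,0],0.045],[[0,0,0.04],[0,0,0],0.045],[[0,0,0.04],[0,0,0],0.045],[[0,0,0],[0,0,0],0.045],[[0,0,0],[0,0,0],0.045]]}}

```text
t: 17.8
ee_pos: [473.2, 172.5, 140.8]
tool_rot: [3.139, 0.0, 1.905]
wrist_force: [-0.1, -1.6, -1.2]
gripper_width: 47.9
```

Run:
```python
from h import *
d=grab('wrist');s=tool()[1];print(s['ee_pos'].round(2),s['tool_rot'].round(4),s['wrist_force'].round(2),s['gripper_width'])
np.save('colg.npy',d,allow_pickle=True)
cv2.imwrite('pics/cg.png',cv2.resize(d['image'][230:390,180:380],None,fx=3.5,fy=3.5,interpolation=2))
```

```text
[472.09 172.22 139.52] [3.1416 0.     1.9051] [-0.72 -0.23 -0.9 ] 48.426410894923556
```

View pics/cg.png

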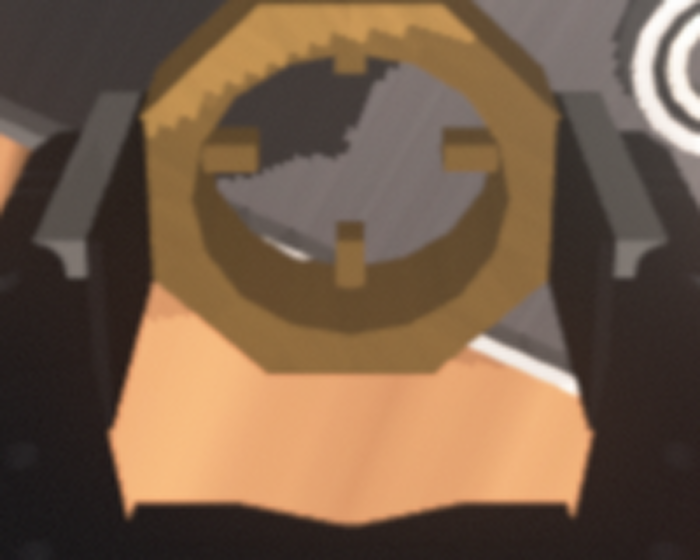

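Run:
```python
from h import *
d=np.load('colg.npy',allow_pickle=True).item(); d['E']=d['hand_eye']; P=cloud(d)
hsv=cv2.cvtColor(d['image'],cv2.COLOR_BGR2HSV); m=cv2.inRange(hsv,(15,90,60),(35,255,255))>0; m[:225]=0;m[345:]=0;m[:,:215]=0;m[:,345:]=0
q=P[m]; q=q[np.abs(q[:,2])<25]; zt=np.percentile(q[:,2],5); w=q[q[:,2]<zt+2]; print('tool frame top z',zt,(w.max(0)+w.min(0))/2,w.max(0)-w.min(0))
```

```text
tool frame top z 1.87887553401929 [-0.28533817  0.40101935  1.95185062] [51.03973253 49.5222638   3.84771746]
```

Request:
{"op": "apply_moves", "data": {"plan": [[[0,0,0.045],[0,0,7],0.045],[[0,0,0.045],[0,0,7],0.045],[[0.0068,-0.0405,0.025],[0,0,7.1],0.045],[[0.0068,-0.0405,0.015],[0,0,0],0.045],[[0.0068,-0.0405,0],[0,0,0],0.045],[[0.0068,-0.0405,0],[0,0,0],0.045],[[0.0068,-0.0405,0],[0,0,0],0.045],[[0.0068,-0.0405,0],[0,0,0],0.045],[[0.0068,-0.0405,0],[0,0,0],0.045],[[0.0068,-0.0405,0],[0,0,0],0.045]]}}

```text
t: 18.85
ee_pos: [525.9, -153.0, 267.4]
tool_rot: [-3.14, -0.004, 2.273]
wrist_force: [1.1, 0.2, -1.3]
gripper_width: 48.5
```

Request:
{"op": "apply_moves", "data": {"plan": [[[0.0068,-0.0405,0],[0,0,0],0.045],[[0.0068,-0.0405,0],[0,0,0],0.045],[[0,0,0],[0,0,0],0.045],[[0,0,0],[0,0,0],0.045],[[0,0,0],[0,0,0],0.045],[[0,0,0],[0,0,0],0.045],[[0,0,0],[0,0,0],0.045],[[0,0,0],[0,0,0],0.045]]}}

```text
t: 19.65
ee_pos: [540.6, -231.9, 269.7]
tool_rot: [3.142, 0.0, 2.275]
wrist_force: [-0.6, 0.6, -0.5]
gripper_width: 48.3
```

```bash
python3 look.py 7;  python3 - <<'E'
from h import *
d=grab('wrist');s=tool()[1];print(s['ee_pos'].round(2),s['tool_rot'].round(4))
np.save('colh.npy',d,allow_pickle=True)
cv2.imwrite('pics/ch.png',cv2.resize(d['image'][200:360,180:380],None,fx=3.5,fy=3.5,interpolation=2))
E
```

```text
[ 540.6  -232.03  269.71] [3.1414e+00 3.0000e-04 2.2744e+00] [ 0.85  0.17 -0.53] 48.48866071178727
scene 202 124
[ 540.59 -232.23  269.69] [3.1415e+00 4.0000e-04 2.2741e+00] [ 0.28  0.07 -1.32] 48.35845933298443
side 191 179
[ 540.57 -232.37  269.68] [3.1415e+00 3.0000e-04 2.2739e+00]
```

View pics/L7.png

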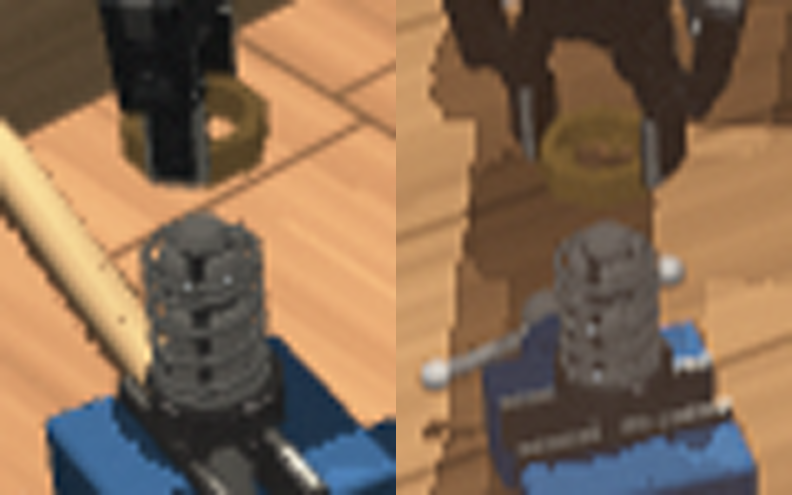

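View pics/ch.png

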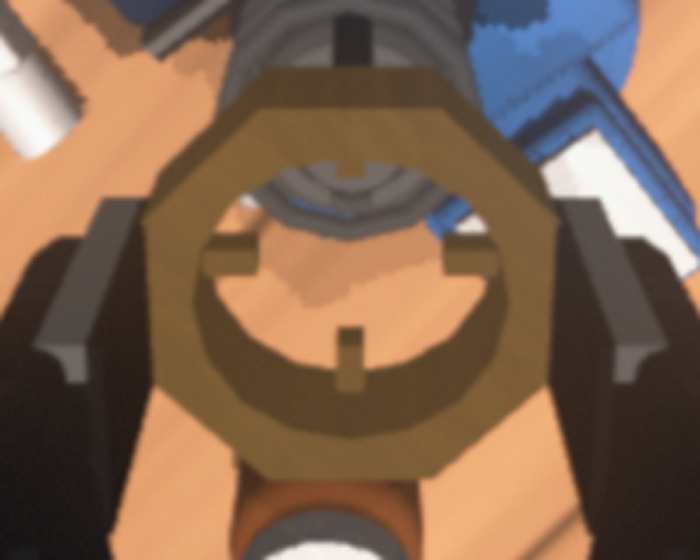

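The view shows the keyway at (350,40) in line with the collar's lugs and the centres matching. I'll descend over the tip.

Request:
{"op": "apply_moves", "data": {"plan": [[[0.0003,0,-0.015],[0,0,0],0.045],[[0,0,-0.01],[0,0,0],0.045],[[0,0,-0.008],[0,0,0],0.045],[[0,0,-0.005],[0,0,0],0.045],[[0,0,-0.003],[0,0,0],0.045],[[0,0,0],[0,0,0],0.045]]}}

```text
t: 20.4
ee_pos: [540.7, -232.7, 228.1]
tool_rot: [-3.141, -0.001, 2.273]
wrist_force: [0.4, -0.6, -1.9]
gripper_width: 48.3
```

```bash
python3 look.py 8;  python3 - <<'E'
from h import *
d=grab('wrist');s=tool()[1]
cv2.imwrite('pics/ci.png',cv2.resize(d['image'][200:360,180:380],None,fx=3.5,fy=3.5,interpolation=2))
E
```

```text
[ 540.81 -232.77  228.5 ] [ 3.1416 -0.      2.2733] [-0.31 -0.13 -1.33] 48.186842374808855
scene 202 124
[ 540.96 -232.86  228.76] [3.1414e+00 5.0000e-04 2.2733e+00] [-0.31 -0.06 -1.28] 48.44719186975762
side 191 179
```

View pics/L8.png

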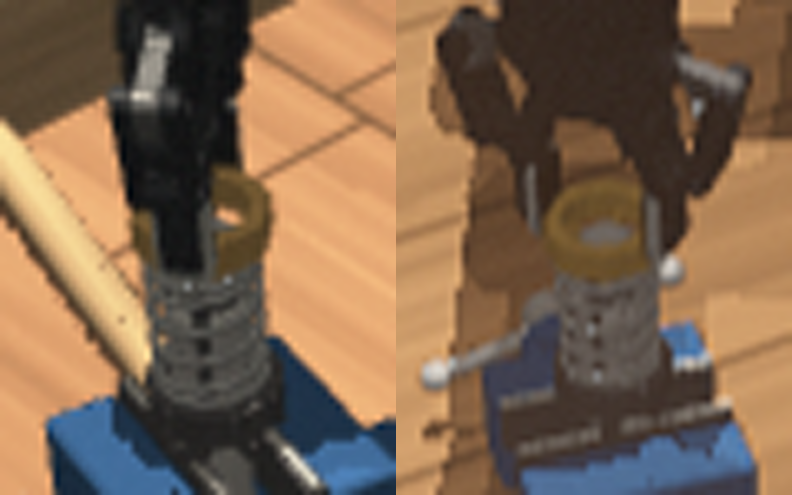

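View pics/ci.png

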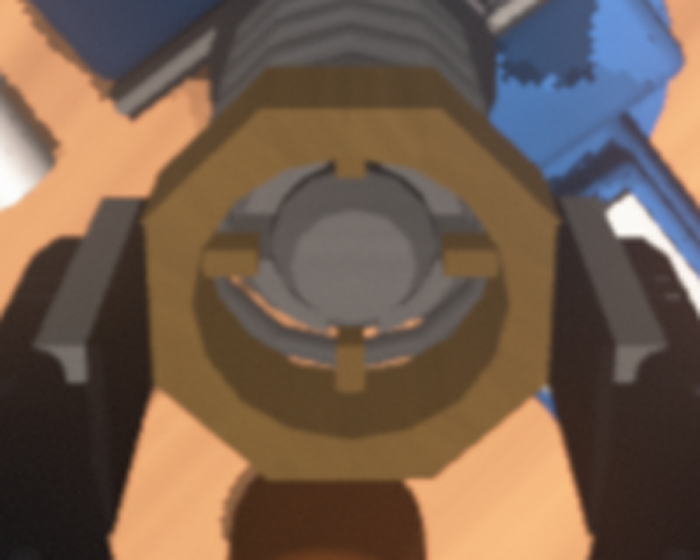

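Request:
{"op": "apply_moves", "data": {"plan": [[[0,0,-0.002],[0,0,0],0.045],[[0,0,-0.002],[0,0,0],0.045],[[0,0,0],[0,0,0],0.045]]}}

```text
t: 20.85
ee_pos: [540.6, -232.6, 224.2]
tool_rot: [-3.141, -0.0, 2.273]
wrist_force: [0.5, -0.5, -1.3]
gripper_width: 48.6
```

Request:
{"op": "apply_moves", "data": {"plan": [[[0,0,-0.002],[0,0,0],0.045],[[0,0,0],[0,0,0],0.045],[[0,0,0],[0,0,0],0.045]]}}

```text
t: 21.15
ee_pos: [540.8, -232.7, 222.4]
tool_rot: [-3.142, -0.0, 2.273]
wrist_force: [-0.1, -0.4, -1.0]
gripper_width: 48.5
```

Request:
{"op": "apply_moves", "data": {"plan": [[[0,0,-0.002],[0,0,0],0.045],[[0,0,0],[0,0,0],0.045],[[0,0,0],[0,0,0],0.045]]}}

```text
t: 21.45
ee_pos: [540.9, -232.8, 220.6]
tool_rot: [3.141, 0.0, 2.273]
wrist_force: [-0.3, 0.6, -0.6]
gripper_width: 48.6
```

Request:
{"op": "apply_moves", "data": {"plan": [[[0,0,-0.002],[0,0,0],0.045],[[0,0,-0.001],[0,0,0],0.045],[[0,0,0],[0,0,0],0.045]]}}

```text
t: 21.75
ee_pos: [541.0, -232.8, 217.6]
tool_rot: [3.141, 0.0, 2.273]
wrist_force: [-0.6, 1.1, 0.5]
gripper_width: 48.3
```

Request:
{"op": "apply_moves", "data": {"plan": [[[0,0,-0.002],[0,0,0],0.045],[[0,0,-0.001],[0,0,0],0.045],[[0,0,0],[0,0,0],0.045]]}}

```text
t: 22.05
ee_pos: [540.9, -232.8, 214.6]
tool_rot: [3.141, 0.0, 2.273]
wrist_force: [0.6, 0.6, 2.9]
gripper_width: 48.2
```

Request:
{"op": "apply_moves", "data": {"plan": [[[0,0,-0.002],[0,0,0],0.045],[[0,0,-0.001],[0,0,0],0.045],[[0,0,0],[0,0,0],0.045]]}}

```text
t: 22.35
ee_pos: [541.0, -232.8, 211.6]
tool_rot: [3.141, 0.001, 2.273]
wrist_force: [-0.3, -0.1, 5.3]
gripper_width: 48.4
```

```bash
python3 look.py 9
```

```text
[ 540.99 -232.81  211.69] [3.1414e+00 6.0000e-04 2.2733e+00] [0.91 0.08 4.86] 48.71695421547101
scene 202 124
[ 540.96 -232.79  211.7 ] [3.1414e+00 5.0000e-04 2.2733e+00] [-0.85  0.99  5.15] 48.293531512690876
side 191 179
```

View pics/L9.png

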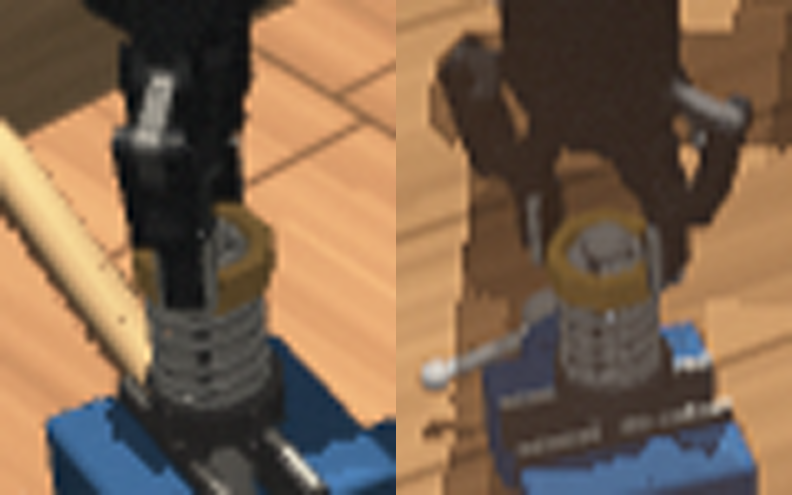

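The force follows the spring rate (6 N at about 10 mm), so the lugs are in the keyways. Pushing into the groove (underside about 41.5 mm above the shoulder).

Request:
{"op": "apply_moves", "data": {"plan": [[[0,0,-0.002],[0,0,0],0.045],[[0,0,-0.002],[0,0,0],0.045],[[0,0,0],[0,0,0],0.045]]}}

```text
t: 22.75
ee_pos: [541.0, -232.8, 207.8]
tool_rot: [3.141, 0.001, 2.273]
wrist_force: [0.0, 0.9, 7.4]
gripper_width: 48.3
```

Request:
{"op": "apply_moves", "data": {"plan": [[[0,0,-0.002],[0,0,0],0.045],[[0,0,-0.002],[0,0,0],0.045],[[0,0,0],[0,0,0],0.045],[[0,0,0],[0,0,0],0.045]]}}

```text
t: 23.15
ee_pos: [541.1, -232.9, 204.4]
tool_rot: [3.141, 0.001, 2.273]
wrist_force: [-0.4, 1.5, 9.4]
gripper_width: 48.1
```

Request:
{"op": "apply_moves", "data": {"plan": [[[0,0,-0.0005],[0,0,5],0.045],[[0,0,0],[0,0,5],0.045],[[0,0,0],[0,0,0],0.045]]}}

```text
t: 23.45
ee_pos: [541.7, -233.2, 204.3]
tool_rot: [3.141, 0.003, 2.449]
wrist_force: [0.8, 0.5, 9.4]
gripper_width: 48.3
```

Run:
```python
from h import *
s=telemetry.state();print(s['torque'],s['wrist_force'],s['tool_rot'],s['ee_pos'])
d=grab('wrist'); cv2.imwrite('pics/cj.png',cv2.resize(d['image'][200:360,180:380],None,fx=3.5,fy=3.5,interpolation=2))
```

```text
[ 0.12829426 -0.05057853 -0.04078354] [0.83234958 0.53151148 9.3600819 ] [3.14108343e+00 2.82064212e-03 2.44912740e+00] [ 541.71437896 -233.22932863  204.25105983]
```

View pics/cj.png

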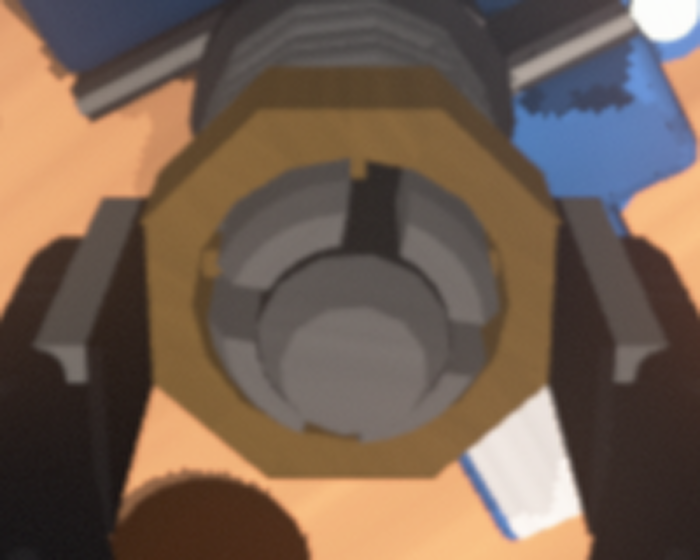

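It turns freely (torque about 0.04 N m) and the lugs are moving under the lands. Continuing to 45°.

Request:
{"op": "apply_moves", "data": {"plan": [[[0,0,0],[0,0,7],0.045],[[0,0,0],[0,0,7],0.045],[[0,0,0],[0,0,7],0.045],[[0,0,0],[0,0,7],0.045],[[0,0,0],[0,0,7],0.045],[[0,0,0],[0,0,0],0.045],[[0,0,0],[0,0,0],0.045]]}}

```text
t: 24.2
ee_pos: [542.0, -233.3, 204.4]
tool_rot: [-3.14, 0.003, 3.059]
wrist_force: [0.8, 1.6, 9.1]
gripper_width: 48.2
```

Run:
```python
from h import *
s=telemetry.state();print(s['torque'],s['wrist_force'],s['tool_rot'],s['ee_pos'])
d=grab('wrist'); cv2.imwrite('pics/ck.png',cv2.resize(d['image'][200:360,180:380],None,fx=3.5,fy=3.5,interpolation=2))
```

```text
[ 0.04776189 -0.17338394  0.0313805 ] [0.79113141 1.5525381  9.11953667] [-3.14033624  0.00318626  3.05887626] [ 541.96568944 -233.28428622  204.35704116]
```

View pics/ck.png

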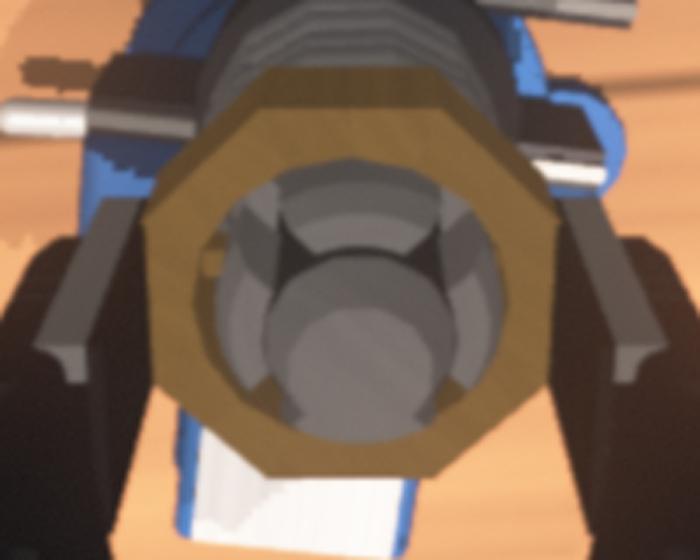

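The keyways now sit on the diagonals between the lugs. I'll let the spring lift the collar onto the lands, then release.

Request:
{"op": "apply_moves", "data": {"plan": [[[0,0,0.001],[0,0,0],0.045],[[0,0,0.001],[0,0,0],0.045],[[0,0,0.0005],[0,0,0],0.045],[[0,0,0],[0,0,0],0.045]]}}

```text
t: 24.65
ee_pos: [541.9, -233.3, 206.7]
tool_rot: [-3.14, 0.003, 3.059]
wrist_force: [0.7, 0.2, 7.3]
gripper_width: 48.5
```

Request:
{"op": "apply_moves", "data": {"plan": [[[0,0,0],[0,0,0],0.052],[[0,0,0],[0,0,0],0.06],[[0,0,0],[0,0,0],0.07],[[0,0,0],[0,0,0],0.08],[[0,0,0],[0,0,0],0.08],[[0,0,0],[0,0,0],0.08]]}}

```text
t: 25.25
ee_pos: [540.7, -232.7, 205.2]
tool_rot: [3.141, -0.0, 3.059]
wrist_force: [-0.4, -0.1, 0.4]
gripper_width: 80.2
```

Request:
{"op": "apply_moves", "data": {"plan": [[[0,0,0.01],[0,0,0],0.08],[[0,0,0.03],[0,0,0],0.08],[[0,0,0.04],[0,0,0],0.08],[[0,0,0.04],[0,0,0],0.08],[[0,0,0],[0,0,0],0.08],[[0,0,0],[0,0,0],0.08],[[0,0,0],[0,0,0],0.08]]}}

```text
t: 25.95
ee_pos: [540.3, -232.4, 324.7]
tool_rot: [3.141, -0.001, 3.059]
wrist_force: [-0.4, 0.9, -0.6]
gripper_width: 80.1
```

```bash
python3 look.py 10
python3 - <<'E'
from h import *
d=grab('wrist');s=tool()[1]; print(s['ee_pos'],s['tool_rot']); np.save('fin.npy',d,allow_pickle=True)
u,v=proj(d,[542,-232.6,200]).astype(int); cv2.imwrite('pics/wf.png',cv2.resize(d['image'][v-55:v+55,u-65:u+65],None,fx=5,fy=5,interpolation=2))
P=cloud(d); hsv=cv2.cvtColor(d['image'],cv2.COLOR_BGR2HSV); m=cv2.inRange(hsv,(15,90,60),(35,255,255))>0
k=m&(np.hypot(P[...,0]-542,P[...,1]+232.6)<32)&(P[...,2]>150); q=P[k]; print('collar top z',np.percentile(q[:,2],[50,90,98])); 
t=(np.hypot(P[...,0]-542,P[...,1]+232.6)<6); print('tip z',np.nanmedian(P[t][:,2]))
E
```

```text
[ 540.13 -232.36  324.22] [ 3.1406e+00 -2.1000e-03  3.0587e+00] [-0.48  0.4   0.54] 79.79749207805685
scene 202 124
[ 540.09 -232.35  324.07] [ 3.1404e+00 -2.4000e-03  3.0586e+00] [-0.42  0.51 -0.16] 79.81915899881803
side 191 179
[ 540.20219058 -232.38231405  324.10058293] [ 3.14048236e+00 -2.31013918e-03  3.05870880e+00]
collar top z [204.92561344 205.8172531  206.37105408]
tip z 217.05517695977437
```

View pics/L10.png

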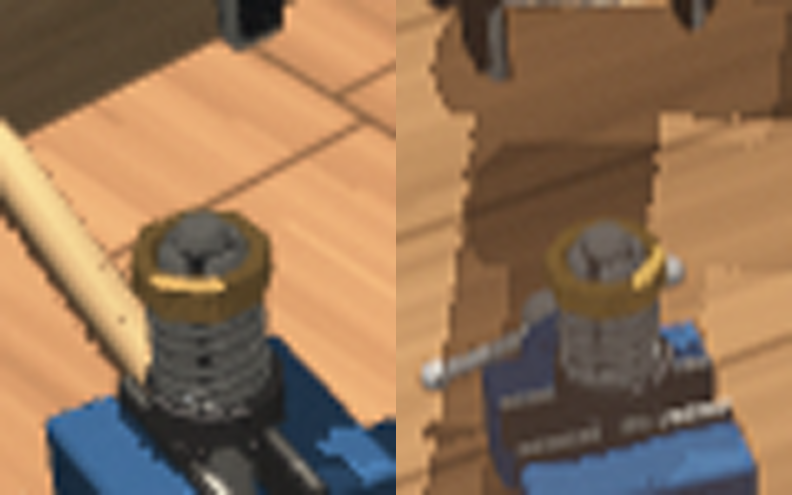

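View pics/wf.png

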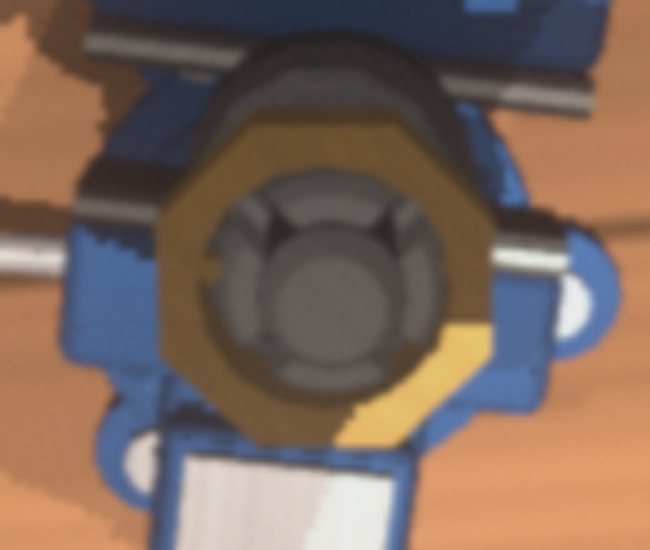

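The collar top is at about z 205, so its underside is 45 mm above the shoulder as specified. Its keyways stay on the diagonals and the gripper is clear.

```bash
python3 -c "
from rig import job
print(job.finish_job())"
```

```text
the job is handed in; nothing more can be done
None
```

The spring and its locking collar are back on the shaft, the collar is locked, and I handed the job in at about 26 s on the robot's clock, with no verdict reported.

- **Spring:** I read the keyways at about 40° and turned the gripped spring 30° to match. It went down without snagging and seated on the dog ring with about 5 N of push.
- **Collar:** I used the smallest ring, the one in the tray. It went on lugs down with a push of about 11 N, into the groove. It turned 45° freely before I let go.
- **Last checks:** After release the collar's top measured about z 205, which puts its underside about 45 mm above the shoulder, as specified. The wrist view shows the lugs midway between the keyways, the wrist force is near zero, and the gripper is open about 100 mm above the parts.
- **Disagreements:** The measured tool position wandered by 1–3 mm from the commanded one, so I aligned the spring partly and the collar mostly by the camera views. When I closed on the collar in the tray there was a brief push of about 7.5 N, possibly a fingertip touching the tray floor.

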